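# Change the batch on the workshop's bearing warming plate

## Task

Change the batch on the bearing warming plate: first swing the heat lamp fully aside to the blue-ring side; then slide the blue-handled pan, with its hub, from the red ring to the blue ring, and lay every bearing from the mat flat on the floor of the yellow-handled pan while that pan stands on the yellow ring. Then slide the loaded pan onto the red ring, and only after that swing the lamp back squarely over it and turn the thermostat knob clockwise to its end stop. Slide the pans along the plate without lifting or tipping them, centre them on their rings, and leave the other tools and jars where they are.

Things in the scene. Friction and masses are not known exactly. Their poses are not given: they have to be found in the camera images.
- plate: low black-topped warming plate fixed to the bench; origin on the bench under the middle (red) ring. Its x axis points away from the robot (yaw within 0.1 of the world's), y to the left. It reaches from x=-110 to +170 mm and y=-290 to +290 mm in its own frame; its top is 30 mm above the bench
- hot_ring: red ring painted on the plate (radius 83 to 96 mm), always the middle position; origin at its centre on the plate top
- load_ring: yellow ring of the same size, one of the two outer positions (left or right, 195 mm from the red one): where the empty pan is loaded; origin at its centre on the plate top
- cool_ring: blue ring of the same size, the other outer position: the cooling place; origin at its centre on the plate top
- load_pan: aluminium pan with a yellow handle, 0.5 kg; origin: centre of its underside. Outside radius 84 mm at base, 88 mm at rim; 34 mm high, wall 3 mm, floor 5 mm. Bar handle along its -x (towards the robot at the start), 86 to 181 mm from the centre, 14 mm wide (y), 14 mm high, its middle 25 mm above the underside; pinch from above at 135 mm. Starts on the yellow ring, empty
- done_pan: same pan with a blue handle, holding the finished hub; starts on the red ring
- hub: finished brass hub, 66 mm across and 30 mm high, standing in the blue-handled pan with 1.5 to 4 cm to spare; origin at the centre of its underside
- lamp_arm (a joint): swing angle of the heat lamp's arm about its upright post at the back of the plate: 0 = pointing along the plate's -x, lamp straight over the red ring; positive is anticlockwise from above, which takes the lamp to the robot's right (-y); negative takes it left (+y). Stops at -1.3 and +1.3. Stays where it is left (friction about 0.15 N m)
- lamp_grip (a point): point on the upright red grip peg on top of the lamp head, 140 mm from the post's axis, right over the lamp's centre; the peg is 18 mm in diameter and reaches from 43 mm below to 25 mm above this point. The white lamp head below it is 90 mm wide and its underside is 115 mm below this point
- lamp_arm_hinge (a point): point on the post's axis at the height of lamp_grip; the post (20 mm thick) ends 40 mm below it. The arm turns about the vertical through this point
- mat: blue fabric mat fixed to the bench beside the plate, on the left or the right, 240 mm (x) by 120 mm, 3 mm thick; origin on the bench under its centre. The bearings start on it
- control_box: blue control box fixed to the bench on the other side of the plate, 130 by 110 mm, 50 mm high, with the thermostat knob on top; origin on the bench under its centre
- thermostat (a joint): angle of the thermostat knob: grows clockwise seen from above, from the stop at 0 to the stop at 2.6 (full). Starts between 0.3 and 1.2; friction 0.06 N m, stays where left
- thermostat_grip (a point): middle of the knob's grip bar, on the turning axis. The black bar is 51 mm long, 14 mm wide, reaches from 25 mm below to 7 mm above this point; it lies along this point's x axis (the point turns with the knob); a white mark is at the -x end
- bearing0: ball bearing, steel ring with dark seals, 60 mm outside diameter, 28 mm bore, 18 mm high, 0.2 kg, lying flat; origin at the centre of its underside. Two or three bearings are present
- bearing1: ball bearing, steel ring with dark seals, 60 mm outside diameter, 28 mm bore, 18 mm high, 0.2 kg, lying flat; origin at the centre of its underside. Two or three bearings are present
- bearing2: ball bearing, steel ring with dark seals, 60 mm outside diameter, 28 mm bore, 18 mm high, 0.2 kg, lying flat; origin at the centre of its underside. Two or three bearings are present
- spanner: combination spanner 190 mm, bystander lying on the bench in front of the plate
- screwdriver: orange-handled screwdriver 200 mm, bystander
- hammer: hammer 240 mm, bystander at the left front
- nut_jar: jar with red cap, 70 mm wide, 90 mm high, bystander at the right back
- oil_can: can, 66 mm wide, 120 mm high, bystander in front of the plate, to the right
- tape_roll: yellow roll of tape, 90 mm wide, 30 mm high, bystander at the left back
- brush: brush 200 mm, bystander
Not all that is in view belongs to the job. What is shaped like the bearing2 but brown, green or turquoise is not meant.

How it is judged:
By the outcome, as a careful person would: the job done as asked, in the order asked, and still so for the second after the job is handed in, with the robot touching nothing.
Of bearing0, bearing1, bearing2 only 2 to 3 are there at a start; the rules pass over those that are not, and their reading is None.
At some moment in a run one of bearing0, bearing1, bearing2, load_pan, done_pan may be knocked a few centimetres aside while the robot is not near it.
Once in a run the grip may slacken for a moment while it holds something.
It also fails if it takes over 210 s, if anything falls off the work surface, if the arm or the gripper's body presses on something with over 40 N, if the wrist force passes 120 N, or if a joint passes its speed limit or range.

## Robot

A 6-joint arm with a two-finger parallel gripper is mounted at the origin on the work surface. World frame = base frame: x ahead of the robot, y to its left, z up, the work surface at z = 0. Lengths are in mm, angles in rad, forces in N, time in s.
With the tool pointing down it reaches from about 275 to 975 mm from the base axis. Payload 8.4 kg.
Tool frame: the origin (TCP) lies at the very end of the fingers, on their centre line; the grasp point (between the pads) lies 19 mm behind it; x points along the fingers, z is the direction in which the jaws open and shut, and the axes are right-handed (so a half turn about x gives the same grasp; the last joint's range is limited). The gripper opens to 92 mm and grips with 3 to 60 N. Pads are 20 mm wide; open, the fingers measure 128 mm over their backs; the gripper's body (75 mm by 189 mm) begins 69 mm behind the grasp point.
Start: joints at [1.345, 0.353, 1.633, -0, 1.155, -0.002], TCP at [138.709, 609.416, 214.583] pointing down, gripper open.
Joint ranges: [-2.63, 2.63], [-0.92, 2.1], [0.06, 2.66], [-1.3, 4.44], [0, 2.69], [-3.02, 3.02]. Speed limits (rad/s): [2.22, 2.22, 2.79, 3.14, 3.14, 3.14].

## Interface

Orientations are given as [roll, pitch, yaw] about the fixed x, y, z axes, in that order (R = Rz(yaw) Ry(pitch) Rx(roll)).
In Python, from rig import manip, eyes gives the robot as it stands. The module is installed in compiled form; this text tells all that it offers.
- The arm moves only by the shell command python3 -m jog 'ROWS' [FORCE]. ROWS is JSON, a list of rows, each an object of numbers: "tx", "ty", "tz": the shift along the tool's x, y, z in mm; "rx", "ry", "rz": the turn, a rotation vector about the tool's x, y, z in rad; "fingers": the finger opening in mm, from 0 to 91.9. A call has 1 to 10 rows; each row is the pose to reach, as a shift and turn from the pose commanded when the call began, along the tool's axes at that moment; what a row does not reach only later rows make up. A row lasts 1/8 s, in which the tool goes at most 62.5 mm and 10.7 degrees, less where a joint would pass 70% of its speed; a pose out of reach is approached as far as the arm can. A call with a gripper value outside its range is refused whole. The fingers move at their own pace and stop on an object; FORCE is the grip in N (left out, the last holds). Time passes only in rows, so rows that repeat a pose let the fingers close. It gives the time, the measured TCP pose, the force and the opening at its end, in the units of the state.
- manip.state(): the state, without advancing time (a new reading comes with each control period).
- eyes.capture(name): name is "side" or "top"; returns (picture, depth): 384x512x3 uint8, blue, green, red; 384x512 float32, mm along the optical axis (not along the pixel's ray), 0 where there is no reading.
- eyes.get_calibration(name): a dict with "vfov" (degrees; the focal length in pixels is half the picture's height over the tangent of half this angle, whatever the lens; pixels are square), "cx", "cy" (the principal point, pixels), "extrinsics" (4x4, takes a point from camera to world coordinates). Camera axes: x right, y down, z forward; pixel columns grow to the right and rows downward; lengths in mm; the calibration is good to about 2 mm. A picture is of the moment at which its call begins. get_calibration takes no time and is no camera call.
- manip.sign_off(): hands the job in, once; it reports no verdict.
The state is a dict: "time": time; "qpos": joint angles; "joint_vel": joint speeds; "tau": joint torques, N m; "eef_pos": TCP position; "eef_rot": TCP orientation; "force": force on the tool from outside, world axes, zero at the start; "moment": the same for the moment, N m; "finger_gap": finger opening in mm.
Only numpy, scipy, OpenCV 4.12 (cv2) and the standard library are available. Lean on these libraries where they do the work, as an engineer would, in place of code of your own. Each camera call takes 0.05 s, during which the arm holds its last target.

## Working session

There is one attempt and no reset: what is moved stays moved. The work goes in short steps, Python scripts to look and compute and a shell command to move; the robot and the scene stay as the last step left them, time stands still between calls to the robot, and variables do not carry over. Pictures are saved under pics/ and viewed, and the job is handed in when it is done.

```bash
mkdir -p pics; ls
python3 - <<'E'
from rig import manip, eyes
import cv2, numpy as np
print(manip.state())
for n in ["side","top"]:
    p,d=eyes.capture(n); cv2.imwrite(f"pics/{n}0.png",p); np.save(f"pics/{n}0.npy",d)
    c=eyes.get_calibration(n); print(n,c, (d==0).mean())
E
```

```text
pics
{'time': 0.0, 'qpos': array([ 1.34457997e+00,  3.53644203e-01,  1.63414624e+00,  1.22332292e-05,
        1.15518525e+00, -2.40594701e-03]), 'joint_vel': array([ 1.82405524e-03,  8.22636228e-04,  2.94666032e-04, -2.37271833e-06,
        5.79968800e-04,  8.15609046e-04]), 'tau': array([-1.01076716e-03, -5.93823016e+01, -3.34212935e+01,  6.96941349e-02,
        2.32829869e-02, -1.35025502e-04]), 'eef_pos': array([138.60391391, 608.92341385, 213.860978  ]), 'eef_rot': array([ 3.13109963,  1.56941324, -1.80510471]), 'force': array([ 0.03890512, -0.20006808,  0.7390658 ]), 'moment': array([-0.08331867,  0.01412488, -0.0621733 ]), 'finger_gap': 92.10573975676262}
side {'vfov': 57.64662769763322, 'cx': 256.6647661170852, 'cy': 189.80305881259062, 'extrinsics': array([[ 8.87381843e-01, -2.05274447e-01,  4.12814566e-01,
         2.42351493e+01],
       [-4.60410275e-01, -4.41174046e-01,  7.70316714e-01,
        -1.02561844e+03],
       [ 2.39967346e-02, -8.73629133e-01, -4.86000303e-01,
         7.84888640e+02],
       [ 0.00000000e+00,  0.00000000e+00,  0.00000000e+00,
         1.00000000e+00]])} 0.004002888997395833
top {'vfov': 54.425240318521524, 'cx': 255.09726818588257, 'cy': 191.95395952478214, 'extrinsics': array([[ 2.50435509e-02, -9.73939077e-01,  2.25422924e-01,
         2.05983308e+02],
       [-9.99685705e-01, -2.46568249e-02,  4.53119220e-03,
        -9.81916101e+01],
       [ 1.14510841e-03, -2.25465552e-01, -9.74250468e-01,
         1.58832604e+03],
       [ 0.00000000e+00,  0.00000000e+00,  0.00000000e+00,
         1.00000000e+00]])} 0.003962198893229167
```

View pics/side0.png

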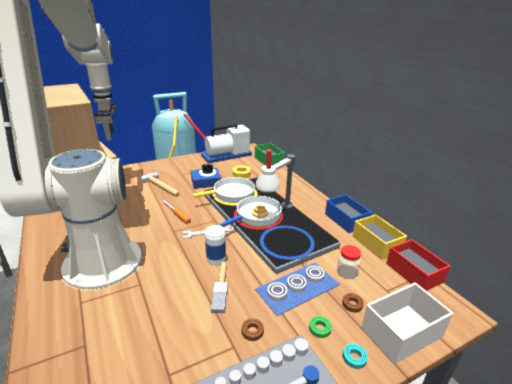

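View pics/top0.png

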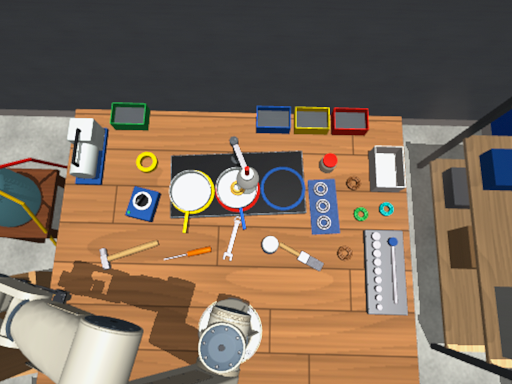

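Both views agree. From the robot, yellow is on the left, red in the middle and blue on the right. The mat with three bearings is at the right (top view about (323,207)), and the control box is at the left (about (143,203)). Next I'll write helpers and measure.

```bash
cat > h.py <<'E'
from rig import manip, eyes
import cv2, numpy as np
def K(n):
    c=eyes.get_calibration(n); f=192/np.tan(np.radians(c["vfov"])/2); return f,c["cx"],c["cy"],np.array(c["extrinsics"])
def ray(n,uv,z):
    f,cx,cy,E=K(n); uv=np.atleast_2d(np.asarray(uv,float))
    d=np.c_[(uv[:,0]-cx)/f,(uv[:,1]-cy)/f,np.ones(len(uv))]@E[:3,:3].T; o=E[:3,3]
    t=(z-o[2])/d[:,2]; return o+d*t[:,None]
def cloud(n,d):
    f,cx,cy,E=K(n); v,u=np.mgrid[0:384,0:512]
    P=np.stack([(u-cx)/f*d,(v-cy)/f*d,d],-1)
    W=P@E[:3,:3].T+E[:3,3]; W[d==0]=np.nan; return W
def proj(n,X):
    f,cx,cy,E=K(n); X=np.atleast_2d(X); p=(X-E[:3,3])@E[:3,:3]
    return np.c_[f*p[:,0]/p[:,2]+cx,f*p[:,1]/p[:,2]+cy]
def crop(p,name,u0,v0,u1,v1,s):
    cv2.imwrite(f"pics/{name}.png",cv2.resize(p[v0:v1,u0:u1],None,fx=s,fy=s,interpolation=cv2.INTER_CUBIC))
def grab(n,tag):
    p,d=eyes.capture(n); cv2.imwrite(f"pics/{n}{tag}.png",p); np.save(f"pics/{n}{tag}.npy",d); return p,d
E
python3 - <<'E'
from h import *
for n in ["side","top"]:
    p=cv2.imread(f"pics/{n}0.png"); W=cloud(n,np.load(f"pics/{n}0.npy"))
    for (u,v) in ([(290,330),(180,160),(150,200),(130,320),(340,270),(300,240),(440,330)] if n=="side" else [(80,300),(120,220),(300,330),(350,250),(200,130),(390,350),(290,160),(390,130)]):
        print(n,u,v,W[v,u].round(1))
    crop(p,n+"c",*( (170,130,370,310,4) if n=="side" else (110,120,350,270,3)))
E
```

```text
side 290 330 [ 413.8 -510.4    1.5]
side 180 160 [4.676e+02 6.869e+02 1.000e-01]
side 150 200 [229.  331.4   0.9]
side 130 320 [  37.7 -287.5    1. ]
side 340 270 [ 666.1 -404.5   28. ]
side 300 240 [ 633.  -224.2   34. ]
side 440 330 [ 744.5 -708.1   39.4]
top 80 300 [102.1 612.4   3.1]
top 120 220 [434.6 483.5   5.4]
top 300 330 [   8.8 -285.2    4. ]
top 350 250 [ 331.2 -492.8   16.9]
top 200 130 [8.557e+02 1.664e+02 2.000e-01]
top 390 350 [-5.810e+01 -6.434e+02  1.000e-01]
top 290 160 [ 713.8 -239.9   29.7]
top 390 130 [ 8.777e+02 -6.962e+02  1.000e-01]
```

```bash
python3 -c "print(1)"
```

```text
1
```

View pics/topc.png

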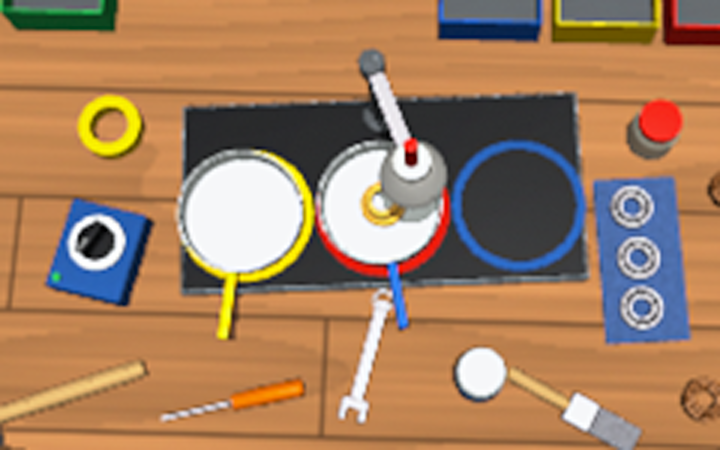

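View pics/sidec.png

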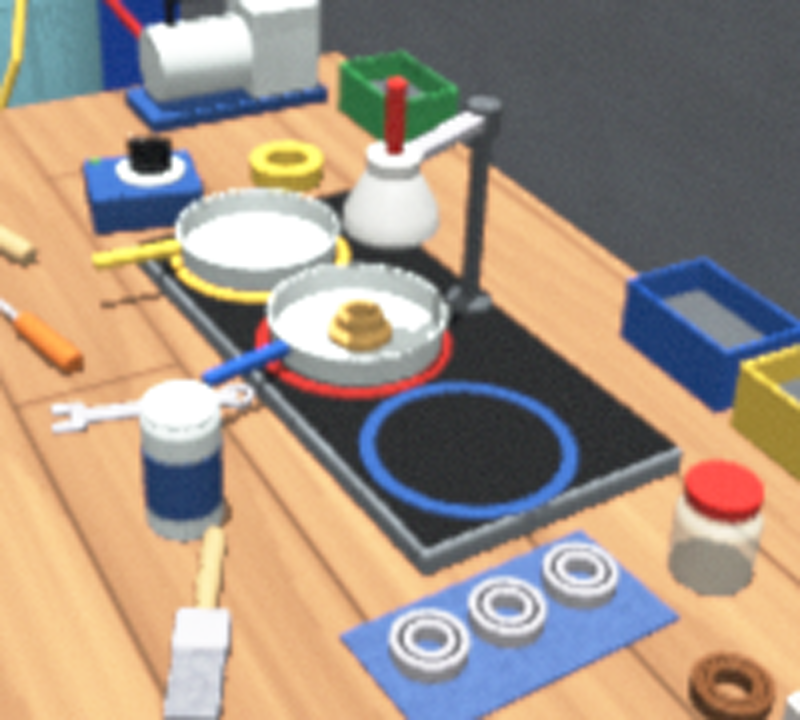

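```bash
cat > m.py <<'E'
from h import *
def hsv(p): return cv2.cvtColor(p,cv2.COLOR_BGR2HSV)
def mask(p,lo,hi): return cv2.inRange(hsv(p),np.array(lo),np.array(hi))
def red(p): return mask(p,(0,150,90),(8,255,255))|mask(p,(172,150,90),(180,255,255))
def ringfit(n,m,W,zr=(22,38)):
    "fit circle to ring-coloured pixels at plate height"
    v,u=np.nonzero(m); P=ray(n,np.c_[u,v],30.)
    from scipy.optimize import least_squares
    c0=P[:,:2].mean(0)
    r=least_squares(lambda q:np.hypot(*(P[:,:2]-q).T)-89.5,c0,loss='soft_l1',f_scale=3)
    e=np.hypot(*(P[:,:2]-r.x).T)-89.5
    return r.x,np.median(abs(e)),len(u)
E
python3 - <<'E'
from m import *
for n in ["side","top"]:
    p=cv2.imread(f"pics/{n}0.png"); W=cloud(n,np.load(f"pics/{n}0.npy"))
    X=np.where(np.isnan(W),1e9,W)
    onp=(abs(X[...,2]-30)<8)&(X[...,0]>400)&(X[...,0]<900)&(abs(X[...,1])<450)
    if n=="side": blue=mask(p,(105,150,80),(120,255,255)); 
    else: blue=mask(p,(105,150,80),(120,255,255))
    yel=mask(p,(22,150,120),(33,255,255)); rd=red(p)
    for nm,m in [("blue",blue),("yel",yel),("red",rd)]:
        print(n,nm,ringfit(n,(m>0)&onp,W))
    # red peg (high), cap
    hi=(rd>0)&(X[...,2]>150)&(X[...,0]<900)
    v,u=np.nonzero(hi); print(n,"peg px",len(u),u.min() if len(u) else 0,u.max(),v.min(),v.max(), np.nanmedian(W[hi],0).round(1))
    for vv in range(v.min(),v.max()+1): 
        s=u[v==vv]; 
        if len(s): print(vv,s.min(),s.max(),W[vv,int(s.mean())].round(1))
E
```

```text
side blue (array([ 593.56260088, -200.65124851]), np.float64(6.0533829407610895), 532)
side yel (array([ 789.43885086, -232.17092255]), np.float64(80.78149944025), 225)
side red (array([ 568.80041216, -159.59746578]), np.float64(30.899491205185853), 177)
side peg px 75 266 270 149 167 [582.  -63.1 293.1]
149 268 269 [586.8 -50.7 322.1]
150 267 270 [581.8 -59.7 322.7]
151 267 270 [580.1 -62.9 320.5]
152 267 270 [579.4 -64.4 317.4]
153 267 270 [580.3 -63.1 313.1]
154 267 270 [579.5 -64.8 310.2]
155 267 270 [581.7 -61.3 304.7]
156 267 270 [581.9 -61.2 300.8]
157 267 270 [582.8 -60.1 296.5]
158 267 270 [580.  -65.2 295.3]
159 267 270 [580.1 -65.4 291.5]
160 267 270 [582.2 -62.  286. ]
161 266 270 [580.  -66.  284.2]
162 266 270 [581.3 -64.1 279.4]
163 266 270 [581.5 -64.  275.5]
164 266 270 [582.  -63.5 271.3]
165 267 269 [581.8 -64.1 267.8]
166 267 269 [578.8 -69.6 266.8]
167 267 269 [581.9 -64.5 260.2]
top blue (array([ 588.33145394, -207.28697096]), np.float64(3.729238264225728), 425)
top yel (array([619.8963727 , 275.06207016]), np.float64(74.85372995878222), 405)
top red (array([574.81688154, -14.30685453]), np.float64(3.9648636850641026), 209)
top peg px 21 245 248 166 173 [582.9 -61.3 317.4]
166 247 248 [592.5 -61.3 321.8]
167 245 248 [590.3 -57.7 316.6]
168 245 248 [586.5 -57.8 317. ]
169 245 248 [581.9 -58.  320.1]
170 245 248 [579.7 -58.  315. ]
171 248 248 [580.4 -64.8 300.5]
172 247 247 [580.2 -61.  288. ]
173 247 247 [578.6 -60.9 280.5]
```

Run:
```python
from m import *
n="top"
p=cv2.imread(f"pics/{n}0.png"); W=cloud(n,np.load(f"pics/{n}0.npy")); X=np.where(np.isnan(W),1e9,W)
f,cx,cy,E=K(n); print("f",f)
def comp(m,umin,umax,vmin,vmax):
    b=np.zeros((384,512),bool); b[vmin:vmax,umin:umax]=m[vmin:vmax,umin:umax]>0; return b
blue=mask(p,(105,150,80),(120,255,255)); yel=mask(p,(22,150,120),(33,255,255))
on=abs(X[...,2]-30)<9
print("cool",ringfit(n,comp(blue,258,308,160,220)&on,W))
print("hot",ringfit(n,comp(red(p),210,262,160,214)&on,W))
print("load",ringfit(n,comp(yel,166,216,160,216)&on,W))
# plate black
v,u=np.nonzero(comp(mask(p,(0,0,0),(180,90,70)),160,315,140,230)&on)
r=cv2.minAreaRect(ray(n,np.c_[u,v],30.)[:,:2].astype(np.float32)); print("plate",r)
# mat
mm=comp(mask(p,(100,60,60),(125,255,255)),305,345,170,240)
v,u=np.nonzero(mm); print("mat",cv2.minAreaRect(ray(n,np.c_[u,v],3.)[:,:2].astype(np.float32)))
mb=comp(blue,110,162,180,225); v,u=np.nonzero(mb); print("box",cv2.minAreaRect(ray(n,np.c_[u,v],50.)[:,:2].astype(np.float32)))
# handles
hy=comp(yel,175,195,210,240)&~on; v,u=np.nonzero(comp(yel,175,195,214,240)); 
P=ray(n,np.c_[u,v],62.)[:,:2]; print("yh",cv2.minAreaRect(P.astype(np.float32)),P[:,0].min(),P[:,0].max())
v,u=np.nonzero(comp(mask(p,(105,120,60),(125,255,255)),235,250,205,232)); 
P=ray(n,np.c_[u,v],62.)[:,:2]; print("bh",cv2.minAreaRect(P.astype(np.float32)),P[:,0].min(),P[:,0].max(),len(u))
print("post", ray(n,[(234.3,140.7)],255.))
print("oil", ray(n,[(270,244)],120.),X[244,270],X[240:250,262:278,2].max())
for nm,uv in dict(b_a=(320.7,188.3),b_b=(322.7,205.8),b_c=(323.5,222.3)).items(): print(nm,ray(n,[uv],21.))
print("knob",ray(n,[(142,200)],80))
print(X[196:206:2,136:150:2,2].round(0))
```

```text
f 373.3892750553035
cool (array([ 588.18102247, -207.64274386]), np.float64(3.5904669488698175), 413)
hot (array([574.31035092, -13.50757359]), np.float64(3.5691995632560847), 202)
load (array([562.20032735, 180.50864388]), np.float64(4.008483752166612), 210)
plate ((606.0697021484375, -11.12506103515625), (269.0923156738281, 563.4785766601562), 3.5191407203674316)
mat ((518.4408569335938, -385.96075439453125), (237.1273193359375, 117.78858947753906), 4.266622066497803)
box ((500.8127746582031, 382.4398498535156), (106.5418930053711, 128.67462158203125), 77.36005401611328)
yh ((421.10284423828125, 193.9689178466797), (16.486085891723633, 75.76984405517578), 86.82862091064453) 383.47807012223564 458.501645304783
bh ((448.1374816894531, -41.18597412109375), (91.11475372314453, 17.060562133789062), 15.81912899017334) 401.9801233570877 493.4858454475335 69
post [[711.57125867  -8.30557561 255.        ]]
oil [[ 338.36629413 -154.85116619  120.        ]] [ 338.55448105 -154.93170968  117.91272458] 129.12809279942167
b_a [[ 591.99789034 -373.75590342   21.        ]]
b_b [[ 515.23772631 -381.18002941   21.        ]]
b_c [[ 444.24447926 -383.44323618   21.        ]]
knob [[509.12556236 374.26668212  80.        ]]
[[ 52.  58.  93. 100.  85.  68.  57.]
 [ 63.  92.  95.  80.  70.  60.  57.]
 [ 68.  92.  87.  78.  67.  68.  65.]
 [ 97.  93.  79.  67.  68.  61.  49.]
 [ 55.  83.  67.  66.  64.  60.  59.]]
```

```bash
cat >> m.py <<'E'
from scipy.spatial.transform import Rotation as Rn
def tool(): 
    s=manip.state(); return np.array(s["eef_pos"]),Rn.from_euler("xyz",s["eef_rot"])
def down(jaw):
    "tool pointing down, jaw (z) at world angle jaw"
    x=np.array([0,0,-1.]); z=np.array([np.cos(jaw),np.sin(jaw),0]); y=np.cross(z,x)
    return Rn.from_matrix(np.c_[x,y,z])
def go(pos,jaw=None,label=""):
    p,R=tool(); t=R.inv().apply(np.array(pos,float)-p); r=np.zeros(3)
    if jaw is not None:
        r=min(((R.inv()*down(jaw+k)).as_rotvec() for k in (0,np.pi)),key=np.linalg.norm)
    print(label,"t",t.round(1),"r",r.round(3))
def show():
    s=manip.state(); p,R=tool(); z=R.apply([0,0,1]); x=R.apply([1,0,0])
    print("t %.2f"%s["time"],"pos",p.round(1),"jaw %.3f"%np.arctan2(z[1],z[0]),"x",x.round(3),"F",np.round(s["force"],1),"gap %.1f"%s["finger_gap"],"q",np.round(s["qpos"],2))
E
python3 - <<'E'
from m import *
show(); p,R=tool(); print(R.as_matrix().round(3))
a=ray("top",[(246.5,168.5)],320)[0]; print(a)
f,cx,cy,E=K("side"); o=E[:3,3]
# side: axis at row 158 (z~295) col 268.5: horizontal intersect x-y line at z of top peg
for v,z in ((150,320),(158,293)):
    for z in (z,): print(ray("side",[(268.5,v)],z)[0])
H=np.array([714.5,-4.]); th=.067
d=a[:2]-H; print("r",np.hypot(*d),"ang",np.arctan2(-d[1],-d[0])-th)
E
```

```text
t 0.10 pos [138.6 609.  213.9] jaw 1.347 x [-0.    -0.001 -1.   ] F [0.  0.9 0.3] gap 91.8 q [ 1.34  0.35  1.63  0.    1.16 -0.  ]
[[-0.    -0.975  0.222]
 [-0.001  0.222  0.975]
 [-1.     0.    -0.001]]
[583.82410401 -59.7531156  320.        ]
[586.56711423 -54.86709771 320.        ]
[584.13031569 -61.48786317 293.        ]
r 142.0725156154948 ang 0.3362689651771475
```

Run:
```python
from m import *
go([138.6,609,400]); go([585,-58,400],1.97)
```

```text
t [-186.1   -0.    -0.2] r [0. 0. 0.]
 t [-185.4 -583.3 -551.5] r [-0.623 -0.001 -0.   ]
```

```bash
python3 -m jog '[{"tx":-60},{"tx":-120},{"tx":-185},{"tx":-185,"ty":-40,"tz":-38},{"tx":-185,"ty":-80,"tz":-76,"rx":-0.1},{"tx":-185,"ty":-120,"tz":-114,"rx":-0.2},{"tx":-185,"ty":-160,"tz":-152,"rx":-0.3},{"tx":-185,"ty":-200,"tz":-190,"rx":-0.4},{"tx":-185,"ty":-240,"tz":-228,"rx":-0.5},{"tx":-185,"ty":-280,"tz":-266,"rx":-0.62}]'
python3 - <<'E'
from m import *
show();go([585,-58,400],1.97)
E
```

```text
t 0.10 pos [138.6 609.  213.9] jaw 1.347 x [-0.    -0.001 -1.   ] F [0.  0.9 0.3] gap 91.8 q [ 1.34  0.35  1.63  0.    1.16 -0.  ]
 t [-185.4 -583.3 -551.5] r [-0.623 -0.001 -0.   ]invalid input at $[0]: expected keys tx, ty, tz, rx, ry, rz, fingers
```

```bash
python3 -m jog '[{"tx":-60,"ty":0,"tz":0,"rx":0,"ry":0,"rz":0,"fingers":70},{"tx":-120,"ty":0,"tz":0,"rx":0,"ry":0,"rz":0,"fingers":70},{"tx":-185,"ty":0,"tz":0,"rx":0,"ry":0,"rz":0,"fingers":70},{"tx":-185,"ty":-40,"tz":-38,"rx":0,"ry":0,"rz":0,"fingers":70},{"tx":-185,"ty":-80,"tz":-76,"rx":-0.1,"ry":0,"rz":0,"fingers":70},{"tx":-185,"ty":-120,"tz":-114,"rx":-0.2,"ry":0,"rz":0,"fingers":70},{"tx":-185,"ty":-160,"tz":-152,"rx":-0.3,"ry":0,"rz":0,"fingers":70},{"tx":-185,"ty":-200,"tz":-190,"rx":-0.4,"ry":0,"rz":0,"fingers":70},{"tx":-185,"ty":-240,"tz":-228,"rx":-0.5,"ry":0,"rz":0,"fingers":70},{"tx":-185,"ty":-280,"tz":-266,"rx":-0.62,"ry":0,"rz":0,"fingers":70}]'
python3 - <<'E'
from m import *
show();go([585,-58,400],1.97)
E
```

```text
time: 1.35
eef_pos: [353.2, 286.2, 399.4]
eef_rot: [2.849, 1.571, -1.464]
force: [-0.2, -0.5, 0.8]
finger_gap: 69.9
t 1.35 pos [353.2 286.2 399.4] jaw 1.971 x [ 0. -0. -1.] F [-0.2 -0.5  0.8] gap 69.9 q [ 0.68 -0.06  1.72 -0.    1.48 -1.29]
 t [  -0.5  -79.4 -407.3] r [ 0.001 -0.    -0.   ]
```

```bash
python3 -m jog '[{"tx":0,"ty":-11,"tz":-58,"rx":0,"ry":0,"rz":0,"fingers":70},{"tx":0,"ty":-22,"tz":-116,"rx":0,"ry":0,"rz":0,"fingers":70},{"tx":0,"ty":-34,"tz":-174,"rx":0,"ry":0,"rz":0,"fingers":70},{"tx":0,"ty":-45,"tz":-232,"rx":0,"ry":0,"rz":0,"fingers":70},{"tx":0,"ty":-57,"tz":-290,"rx":0,"ry":0,"rz":0,"fingers":70},{"tx":0,"ty":-68,"tz":-348,"rx":0,"ry":0,"rz":0,"fingers":70},{"tx":0,"ty":-79,"tz":-407,"rx":0,"ry":0,"rz":0,"fingers":70},{"tx":0,"ty":-79,"tz":-407,"rx":0,"ry":0,"rz":0,"fingers":70}]'
python3 - <<'E'
from m import *
show();go([585,-58,275],1.97)
p,d=grab("side","1"); crop(p,"side1c",200,80,400,230,4)
E
```

```text
time: 2.35
eef_pos: [583.8, -60.3, 398.2]
eef_rot: [1.519, 1.569, -2.801]
force: [-0.7, 0.6, 0.2]
finger_gap: 69.9
t 2.35 pos [583.8 -60.3 398.2] jaw 1.963 x [-0.002 -0.001 -1.   ] F [-0.7  0.6  0.2] gap 69.9 q [-0.11  0.18  1.47 -0.    1.5  -2.07]
 t [123.2  -2.2   1.7] r [-0.007  0.    -0.002]
```

View pics/side1c.png

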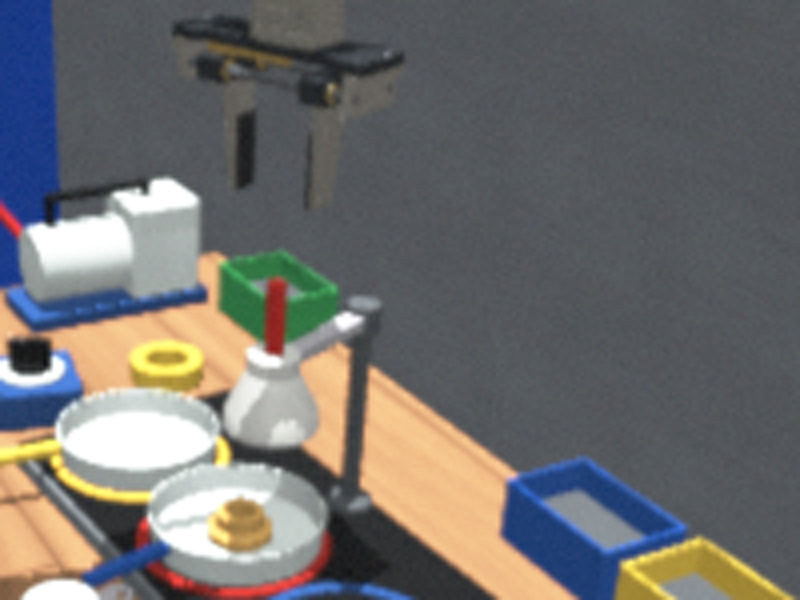

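```bash
python3 -m jog '[{"tx":40,"ty":-2,"tz":2,"rx":0,"ry":0,"rz":0,"fingers":70},{"tx":80,"ty":-2,"tz":2,"rx":0,"ry":0,"rz":0,"fingers":70},{"tx":105,"ty":-2,"tz":2,"rx":0,"ry":0,"rz":0,"fingers":70},{"tx":123,"ty":-2,"tz":2,"rx":0,"ry":0,"rz":0,"fingers":70},{"tx":123,"ty":-2,"tz":2,"rx":0,"ry":0,"rz":0,"fingers":15},{"tx":123,"ty":-2,"tz":2,"rx":0,"ry":0,"rz":0,"fingers":10},{"tx":123,"ty":-2,"tz":2,"rx":0,"ry":0,"rz":0,"fingers":10},{"tx":123,"ty":-2,"tz":2,"rx":0,"ry":0,"rz":0,"fingers":10},{"tx":123,"ty":-2,"tz":2,"rx":0,"ry":0,"rz":0,"fingers":10}]' 8
python3 - <<'E'
from m import *
show()
p,R=tool(); H=np.array([714.5,-4.]); d=p[:2]-H; print(np.hypot(*d), np.arctan2(-d[1],-d[0])-.067)
p,d=grab("side","2"); crop(p,"side2c",200,80,400,230,4)
E
```

```text
time: 3.52
eef_pos: [583.9, -54.7, 277.0]
eef_rot: [-2.471, 1.57, -0.504]
force: [1.0, -1.3, 0.4]
finger_gap: 22.4
t 3.52 pos [583.9 -54.7 277. ] jaw 1.967 x [ 0.001 -0.    -1.   ] F [ 1.  -1.3  0.4] gap 22.4 q [-0.1   0.24  1.65 -0.    1.25 -2.06]
140.09198920086564 0.30313044090585844
```

View pics/side2c.png

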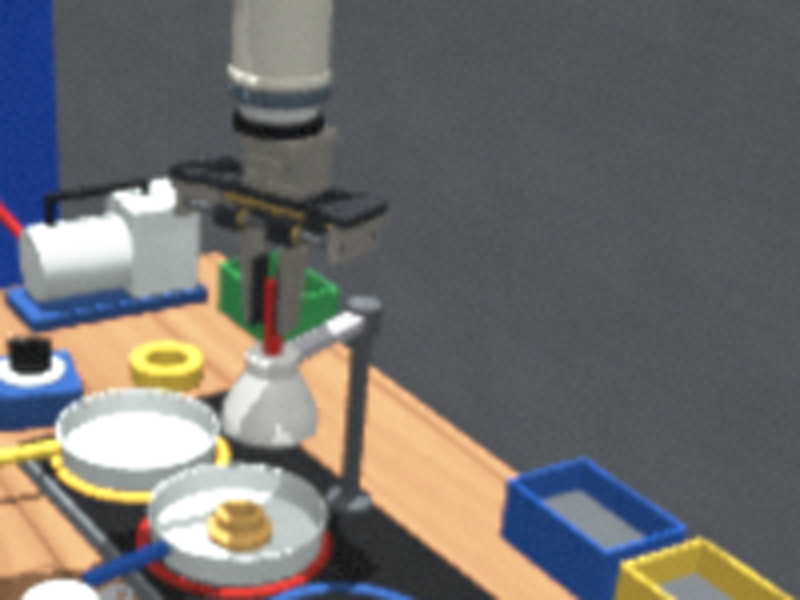

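```bash
python3 -m jog '[{"tx":0,"ty":0,"tz":0,"rx":0,"ry":0,"rz":0,"fingers":10},{"tx":0,"ty":0,"tz":0,"rx":0,"ry":0,"rz":0,"fingers":10}]' 8
python3 - <<'E'
from m import *
show()
p,R=tool(); H=np.array([714.5,-4.]); d=p[:2]-H; a0=np.arctan2(-d[1],-d[0])-.067; r=np.hypot(*d); print(r,a0)
for a in np.linspace(a0,1.24,10)[1:]:
    q=H-r*np.array([np.cos(a+.067),np.sin(a+.067)])
    print(round(a,2),R.inv().apply(np.r_[q,p[2]]-p).round(1))
E
```

```text
time: 3.82
eef_pos: [583.9, -54.7, 276.9]
eef_rot: [-2.59, 1.57, -0.623]
force: [-0.1, -1.6, 3.3]
finger_gap: 17.5
t 3.83 pos [583.9 -54.7 276.9] jaw 1.967 x [ 0. -0. -1.] F [-0.1 -1.6  3.3] gap 17.5 q [-0.1   0.24  1.65 -0.    1.25 -2.06]
140.13201874464875 0.30304266235338245
0.41 [  0.   -0.4 -14.6]
0.51 [  0.   -2.3 -29. ]
0.62 [  0.   -5.7 -43.2]
0.72 [  0.  -10.5 -57. ]
0.82 [  0.  -16.7 -70.2]
0.93 [  0.  -24.3 -82.6]
1.03 [  0.1 -33.1 -94.2]
1.14 [ 1.000e-01 -4.310e+01 -1.048e+02]
1.24 [ 1.000e-01 -5.420e+01 -1.144e+02]
```

```bash
python3 -m jog '[{"tx":0,"ty":0,"tz":-15,"rx":-0.06,"ry":0,"rz":0,"fingers":10},{"tx":0,"ty":-2,"tz":-29,"rx":-0.12,"ry":0,"rz":0,"fingers":10},{"tx":0,"ty":-6,"tz":-43,"rx":-0.18,"ry":0,"rz":0,"fingers":10},{"tx":0,"ty":-10,"tz":-57,"rx":-0.24,"ry":0,"rz":0,"fingers":10},{"tx":0,"ty":-17,"tz":-70,"rx":-0.3,"ry":0,"rz":0,"fingers":10},{"tx":0,"ty":-24,"tz":-83,"rx":-0.36,"ry":0,"rz":0,"fingers":10},{"tx":0,"ty":-33,"tz":-94,"rx":-0.42,"ry":0,"rz":0,"fingers":10},{"tx":0,"ty":-43,"tz":-105,"rx":-0.46,"ry":0,"rz":0,"fingers":10},{"tx":0,"ty":-54,"tz":-114,"rx":-0.5,"ry":0,"rz":0,"fingers":10},{"tx":0,"ty":-54,"tz":-114,"rx":-0.5,"ry":0,"rz":0,"fingers":10}]' 8
python3 - <<'E'
from m import *
show()
p,R=tool(); H=np.array([714.5,-4.]); d=p[:2]-H; a0=np.arctan2(-d[1],-d[0])-.067; r=np.hypot(*d); print(r,a0)
for a in np.linspace(a0,1.36,8)[1:]:
    q=H-r*np.array([np.cos(a+.067),np.sin(a+.067)])
    print(round(a,2),R.inv().apply(np.r_[q,p[2]]-p).round(1))
E
```

```text
time: 5.08
eef_pos: [678.2, -139.2, 276.6]
eef_rot: [-3.018, 1.57, -0.552]
force: [0.7, -1.8, 4.1]
finger_gap: 17.5
t 5.08 pos [ 678.2 -139.2  276.6] jaw 2.467 x [ 0.001 -0.    -1.   ] F [ 0.7 -1.8  4.1] gap 17.5 q [-0.2   0.41  1.41 -0.    1.32 -2.67]
139.97066801191596 1.2416742102208222
1.26 [ 0.  -1.  -2.2]
1.28 [ 0.  -2.  -4.3]
1.29 [ 0.  -3.  -6.4]
1.31 [ 0.  -4.1 -8.5]
1.33 [  0.   -5.2 -10.6]
1.34 [  0.   -6.3 -12.7]
1.36 [  0.   -7.5 -14.7]
```

```bash
python3 -m jog '[{"tx":0,"ty":-1,"tz":-2,"rx":0,"ry":0,"rz":0,"fingers":10},{"tx":0,"ty":-2,"tz":-4,"rx":0,"ry":0,"rz":0,"fingers":10},{"tx":0,"ty":-3,"tz":-6,"rx":0,"ry":0,"rz":0,"fingers":10},{"tx":0,"ty":-4,"tz":-8.5,"rx":0,"ry":0,"rz":0,"fingers":10},{"tx":0,"ty":-4,"tz":-8.5,"rx":0,"ry":0,"rz":0,"fingers":10}]' 8; python3 -c "
from m import *
show()"
```

```text
time: 5.7
eef_pos: [686.4, -140.7, 276.6]
eef_rot: [0.168, 1.57, 2.635]
force: [-3.9, -0.3, 4.7]
finger_gap: 17.6
t 5.70 pos [ 686.4 -140.7  276.6] jaw 2.467 x [-0.001  0.    -1.   ] F [-3.9 -0.3  4.7] gap 17.6 q [-0.2   0.43  1.39  0.    1.33 -2.67]
```

```bash
python3 -m jog '[{"tx":0,"ty":-1,"tz":-2,"rx":0,"ry":0,"rz":0,"fingers":10},{"tx":0,"ty":-1,"tz":-2,"rx":0,"ry":0,"rz":0,"fingers":10}]' 8; python3 -c "
from m import *
show()"
```

```text
time: 5.95
eef_pos: [686.5, -140.6, 276.4]
eef_rot: [0.389, 1.565, 2.857]
force: [-12.8, 1.7, 7.9]
finger_gap: 17.8
t 5.95 pos [ 686.5 -140.6  276.4] jaw 2.467 x [-0.005  0.002 -1.   ] F [-12.8   1.7   7.9] gap 17.8 q [-0.2   0.43  1.38  0.    1.34 -2.67]
```

```bash
python3 -m jog '[{"tx":0,"ty":1,"tz":2.5,"rx":0,"ry":0,"rz":0,"fingers":10},{"tx":0,"ty":1,"tz":2.5,"rx":0,"ry":0,"rz":0,"fingers":50},{"tx":0,"ty":1,"tz":2.5,"rx":0,"ry":0,"rz":0,"fingers":50},{"tx":0,"ty":1,"tz":2.5,"rx":0,"ry":0,"rz":0,"fingers":50},{"tx":-30,"ty":1,"tz":2.5,"rx":0,"ry":0,"rz":0,"fingers":50},{"tx":-80,"ty":1,"tz":2.5,"rx":0,"ry":0,"rz":0,"fingers":50},{"tx":-120,"ty":1,"tz":2.5,"rx":0,"ry":0,"rz":0,"fingers":50}]' 8
python3 - <<'E'
from m import *
show()
p,d=grab("side","3"); crop(p,"side3c",170,100,370,250,4)
p,d=grab("top","3"); crop(p,"top3c",150,120,350,270,4)
E
```

```text
time: 6.82
eef_pos: [686.5, -140.6, 398.5]
eef_rot: [-2.524, 1.57, -0.057]
force: [0.1, -0.2, -0.5]
finger_gap: 50.2
t 6.83 pos [ 686.5 -140.6  398.5] jaw 2.467 x [ 0.001 -0.    -1.   ] F [ 0.1 -0.2 -0.5] gap 50.2 q [-0.2   0.37  1.21  0.    1.56 -2.67]
```

View pics/top3c.png

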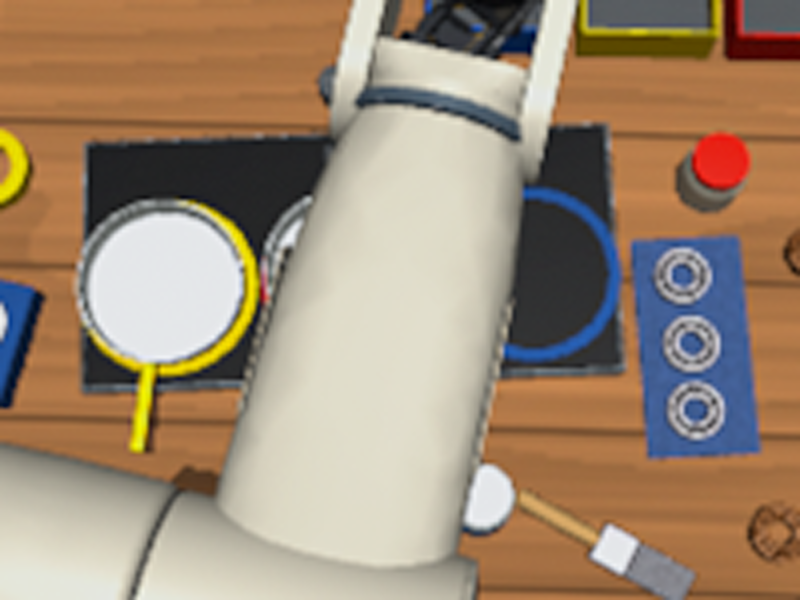

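View pics/side3c.png

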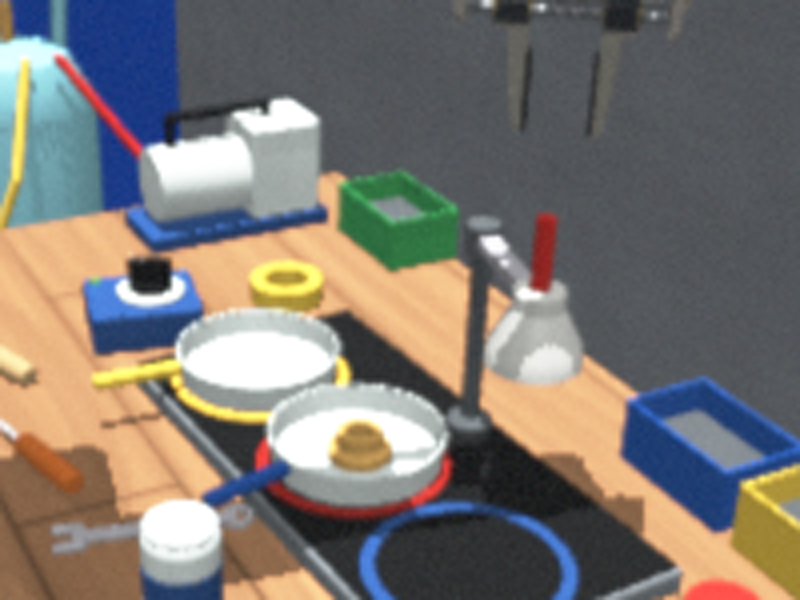

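```bash
cat >> m.py <<'E'
from scipy.optimize import least_squares
def panfit(n,p,box,guess,sel=None,r=88.,z=64.,grey=None):
    "outer rim circle fit: low-saturation bright region contour"
    h=hsv(p); m=((h[...,1]<60)&(h[...,2]>95)).astype(np.uint8)
    b=np.zeros_like(m); u0,u1,v0,v1=box; b[v0:v1,u0:u1]=m[v0:v1,u0:u1]
    b=cv2.morphologyEx(b,cv2.MORPH_CLOSE,np.ones((3,3)))
    cs,_=cv2.findContours(b,cv2.RETR_EXTERNAL,cv2.CHAIN_APPROX_NONE); c=max(cs,key=cv2.contourArea)[:,0,:]
    P=ray(n,c,z)[:,:2]; g=np.array(guess,float)
    for it in range(3):
        d=np.hypot(*(P-g).T); k=abs(d-r)<(18 if it==0 else 9)
        if sel is not None: k&=sel(P-g)
        q=least_squares(lambda q:np.hypot(*(P[k]-q).T)-(r-2),g,loss='soft_l1',f_scale=2); g=q.x
    return g,k.sum(),np.median(abs(q.fun))
def handle(n,m,zt=62.):
    v,u=np.nonzero(m); P=ray(n,np.c_[u,v],zt)[:,:2]
    c=P.mean(0); w,V=np.linalg.eigh(np.cov((P-c).T)); d=V[:,1]; d=d*np.sign(d[0]); s=(P-c)@d
    return c,np.arctan2(d[1],d[0]),s.min(),s.max(),len(u),np.sqrt(w[0])
E
python3 - <<'E'
from m import *
n="top"; p=cv2.imread("pics/top0.png")
far=lambda D:D[:,0]>-30
print("load",panfit(n,p,(160,218,160,215),(565,183),far))
print("done",panfit(n,p,(210,262,160,215),(575,-13),far))
n2="side"; ps=cv2.imread("pics/side3.png")
def box(m,u0,u1,v0,v1):
    b=np.zeros(m.shape,bool); b[v0:v1,u0:u1]=m[v0:v1,u0:u1]>0; return b
B=lambda p:mask(p,(108,150,60),(125,255,255)); Y=lambda p:mask(p,(22,120,100),(33,255,255))
print("bh top",handle("top",box(B(p),233,252,205,235)))
print("bh side",handle("side",box(B(ps),215,248,210,232),58))
print("yh top",handle("top",box(Y(p),176,194,214,240)))
print("yh side",handle("side",box(Y(ps),190,214,185,200),58))
E
```

```text
load (array([562.04344641, 185.38221324]), np.int64(73), np.float64(1.160968179301051))
done (array([582.33892515, -11.13733979]), np.int64(64), np.float64(2.205126520539956))
bh top (array([448.40491953, -39.89591902]), np.float64(0.22869511099934786), np.float64(-44.083226666216895), np.float64(42.750718836060855), 28, np.float64(5.038671475075419))
bh side (array([450.22645799, -40.6246244 ]), np.float64(0.2256871668726517), np.float64(-44.41046295187337), np.float64(42.83806841931508), 62, np.float64(5.366830717650139))
yh top (array([421.3715808 , 193.89594513]), np.float64(-0.06530579460262863), np.float64(-38.19237011619206), np.float64(37.68710942702929), 74, np.float64(4.689104809765209))
yh side (array([428.6425843 , 194.68220997]), np.float64(-0.1263485496271275), np.float64(-46.64589488144615), np.float64(42.07425118496498), 89, np.float64(11.531394851124837))
```

Run:
```python
from m import *
go([448.5,-40.5,398],1.798);go([448.5,-40.5,130],1.798)
```

```text
t [  2.2  71.2 249.9] r [ 0.669 -0.006  0.006]
 t [270.1  72.3 251.9] r [ 0.669 -0.006  0.006]
```

```bash
python3 -m jog '[{"tx":0,"ty":14,"tz":50,"rx":0.14,"ry":0,"rz":0,"fingers":50},{"tx":0,"ty":28,"tz":100,"rx":0.28,"ry":0,"rz":0,"fingers":50},{"tx":20,"ty":42,"tz":150,"rx":0.42,"ry":0,"rz":0,"fingers":50},{"tx":60,"ty":57,"tz":200,"rx":0.56,"ry":0,"rz":0,"fingers":50},{"tx":100,"ty":72,"tz":251,"rx":0.669,"ry":0,"rz":0,"fingers":50},{"tx":150,"ty":72,"tz":251,"rx":0.669,"ry":0,"rz":0,"fingers":50},{"tx":200,"ty":72,"tz":251,"rx":0.669,"ry":0,"rz":0,"fingers":50},{"tx":240,"ty":72,"tz":251,"rx":0.669,"ry":0,"rz":0,"fingers":50},{"tx":270,"ty":72,"tz":251,"rx":0.669,"ry":0,"rz":0,"fingers":50},{"tx":270,"ty":72,"tz":251,"rx":0.669,"ry":0,"rz":0,"fingers":50}]' 8
python3 - <<'E'
from m import *
show();go([448.5,-40.5,36],1.798)
p,d=grab("side","4"); crop(p,"side4c",170,130,330,250,5)
ps=p
def box(m,u0,u1,v0,v1):
    b=np.zeros(m.shape,bool); b[v0:v1,u0:u1]=m[v0:v1,u0:u1]>0; return b
B=lambda p:mask(p,(108,150,60),(125,255,255))
print("bh side",handle("side",box(B(ps),215,248,210,232),58))
E
```

```text
time: 8.18
eef_pos: [443.1, -39.9, 124.5]
eef_rot: [1.237, 1.566, 3.035]
force: [-0.3, 0.3, -0.0]
finger_gap: 49.9
t 8.18 pos [443.1 -39.9 124.5] jaw 1.798 x [-0.005  0.001 -1.   ] F [-0.3  0.3 -0. ] gap 49.9 q [-0.09  0.2   2.09  0.    0.86 -1.89]
 t [88.5 -5.5 -2. ] r [-0.     0.002 -0.005]
bh side (array([448.51873633, -39.67020121]), np.float64(0.2138623971603851), np.float64(-42.9137867826093), np.float64(44.2553063071231), 74, np.float64(6.050282030803395))
```

View pics/side4c.png

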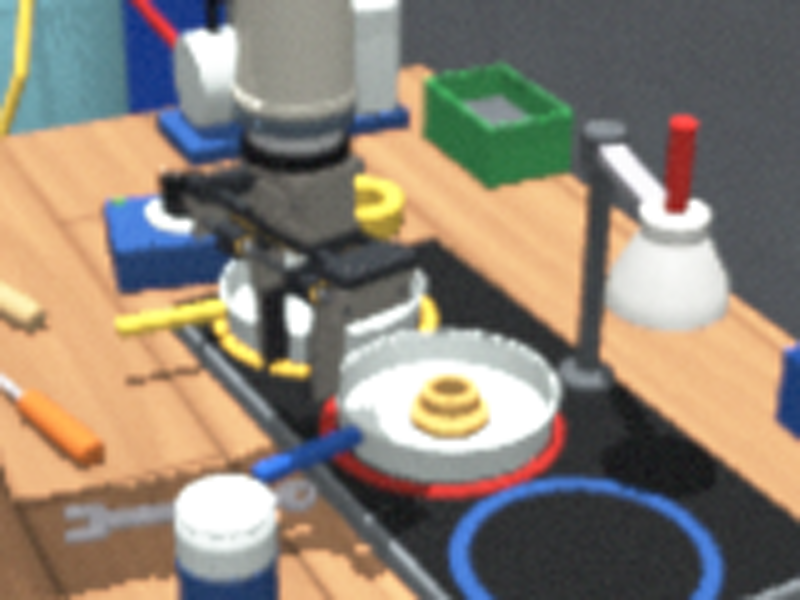

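```bash
python3 -m jog '[{"tx":40,"ty":-5,"tz":-1,"rx":0,"ry":0,"rz":0,"fingers":50},{"tx":70,"ty":-5,"tz":-1,"rx":0,"ry":0,"rz":0,"fingers":50},{"tx":83,"ty":-5,"tz":-1,"rx":0,"ry":0,"rz":0,"fingers":50},{"tx":83,"ty":-5,"tz":-1,"rx":0,"ry":0,"rz":0,"fingers":50}]' 8
python3 - <<'E'
from m import *
show();go([448.5,-40.5,36],1.798)
E
```

```text
time: 8.72
eef_pos: [450.6, -40.0, 44.0]
eef_rot: [1.223, 1.571, 3.021]
force: [-0.3, 0.2, 0.1]
finger_gap: 49.7
t 8.72 pos [450.6 -40.   44. ] jaw 1.798 x [-0.  0. -1.] F [-0.3  0.2  0.1] gap 49.7 q [-0.09  0.35  2.13  0.    0.67 -1.89]
 t [ 8.   2.2 -0. ] r [-0.  0. -0.]
```

```bash
python3 -m jog '[{"tx":8,"ty":2,"tz":0,"rx":0,"ry":0,"rz":0,"fingers":40},{"tx":8,"ty":2,"tz":0,"rx":0,"ry":0,"rz":0,"fingers":20},{"tx":8,"ty":2,"tz":0,"rx":0,"ry":0,"rz":0,"fingers":6},{"tx":8,"ty":2,"tz":0,"rx":0,"ry":0,"rz":0,"fingers":6},{"tx":8,"ty":2,"tz":0,"rx":0,"ry":0,"rz":0,"fingers":6},{"tx":8,"ty":2,"tz":0,"rx":0,"ry":0,"rz":0,"fingers":6}]' 30
python3 - <<'E'
from m import *
show()
E
```

```text
time: 9.48
eef_pos: [448.6, -40.4, 35.9]
eef_rot: [-1.645, 1.57, 0.153]
force: [-1.2, 1.5, 6.1]
finger_gap: 13.6
t 9.47 pos [448.6 -40.4  35.9] jaw 1.798 x [ 0.  0. -1.] F [-1.2  1.5  6.1] gap 13.6 q [-0.09  0.36  2.14  0.    0.64 -1.89]
```

Run:
```python
from m import *
p,R=tool(); go(p+[8,-197,0])
```

```text
t [  -0.    36.6 -193.7] r [0. 0. 0.]
```

```bash
python3 -m jog '[{"tx":0,"ty":1,"tz":-5,"rx":0,"ry":0,"rz":0,"fingers":6},{"tx":0,"ty":3,"tz":-14,"rx":0,"ry":0,"rz":0,"fingers":6},{"tx":0,"ty":5,"tz":-24,"rx":0,"ry":0,"rz":0,"fingers":6},{"tx":0,"ty":7,"tz":-35,"rx":0,"ry":0,"rz":0,"fingers":6},{"tx":0,"ty":9,"tz":-46,"rx":0,"ry":0,"rz":0,"fingers":6},{"tx":0,"ty":11,"tz":-57,"rx":0,"ry":0,"rz":0,"fingers":6},{"tx":0,"ty":13,"tz":-68,"rx":0,"ry":0,"rz":0,"fingers":6},{"tx":0,"ty":15,"tz":-79,"rx":0,"ry":0,"rz":0,"fingers":6},{"tx":0,"ty":17,"tz":-90,"rx":0,"ry":0,"rz":0,"fingers":6},{"tx":0,"ty":18,"tz":-97,"rx":0,"ry":0,"rz":0,"fingers":6}]' 30
python3 - <<'E'
from m import *
show(); go([456.6,-237.5,36],1.798)
p,d=grab("side","5"); crop(p,"side5c",170,130,330,250,5)
E
```

```text
time: 10.72
eef_pos: [452.9, -138.8, 35.9]
eef_rot: [-0.423, 1.57, 1.375]
force: [0.2, 7.7, 6.5]
finger_gap: 13.8
t 10.72 pos [ 452.9 -138.8   35.9] jaw 1.798 x [ 0.     0.001 -1.   ] F [0.2 7.7 6.5] gap 13.8 q [-0.3   0.39  2.09  0.    0.67 -2.1 ]
 t [ -0.2  18.7 -97. ] r [0.    0.001 0.   ]
```

View pics/side5c.png

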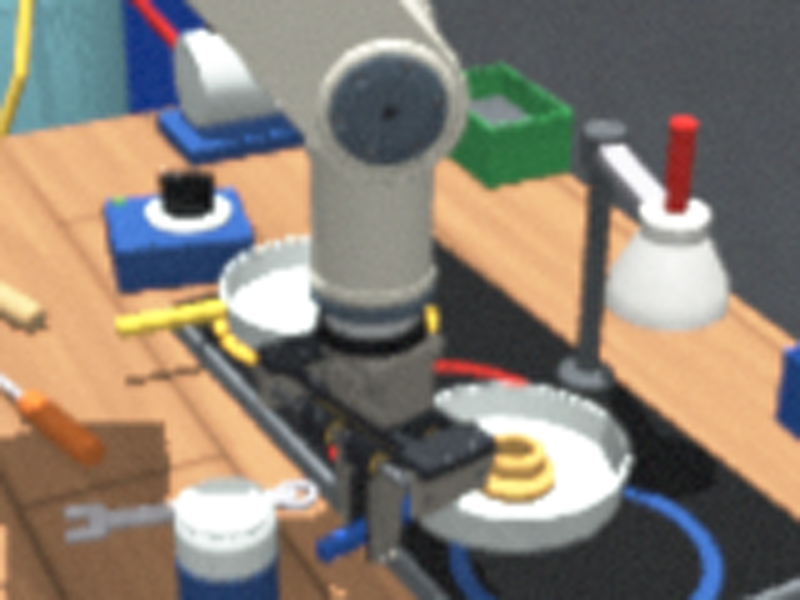

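```bash
python3 -m jog '[{"tx":0,"ty":1,"tz":-5,"rx":0,"ry":0,"rz":0,"fingers":6},{"tx":0,"ty":3,"tz":-14,"rx":0,"ry":0,"rz":0,"fingers":6},{"tx":0,"ty":5,"tz":-24,"rx":0,"ry":0,"rz":0,"fingers":6},{"tx":0,"ty":7,"tz":-35,"rx":0,"ry":0,"rz":0,"fingers":6},{"tx":0,"ty":9,"tz":-46,"rx":0,"ry":0,"rz":0,"fingers":6},{"tx":0,"ty":11,"tz":-57,"rx":0,"ry":0,"rz":0,"fingers":6},{"tx":0,"ty":13,"tz":-68,"rx":0,"ry":0,"rz":0,"fingers":6},{"tx":0,"ty":15,"tz":-79,"rx":0,"ry":0,"rz":0,"fingers":6},{"tx":0,"ty":17,"tz":-90,"rx":0,"ry":0,"rz":0,"fingers":6},{"tx":0,"ty":19,"tz":-97,"rx":0,"ry":0,"rz":0,"fingers":6}]' 30
python3 - <<'E'
from m import *
show(); go([456.6,-237.5,36],1.798)
p,d=grab("side","6"); crop(p,"side6c",200,150,360,270,5)
p,d=grab("top","6"); crop(p,"top6c",150,120,350,270,4)
E
```

```text
time: 12.02
eef_pos: [456.3, -237.4, 35.9]
eef_rot: [-0.39, 1.57, 1.408]
force: [1.2, 7.3, 7.0]
finger_gap: 13.8
t 12.03 pos [ 456.3 -237.4   35.9] jaw 1.798 x [ 0.     0.001 -1.   ] F [1.2 7.3 7. ] gap 13.8 q [-0.48  0.43  2.    0.    0.71 -2.28]
 t [-0.1 -0.3 -0.1] r [0.    0.001 0.   ]
```

View pics/side6c.png

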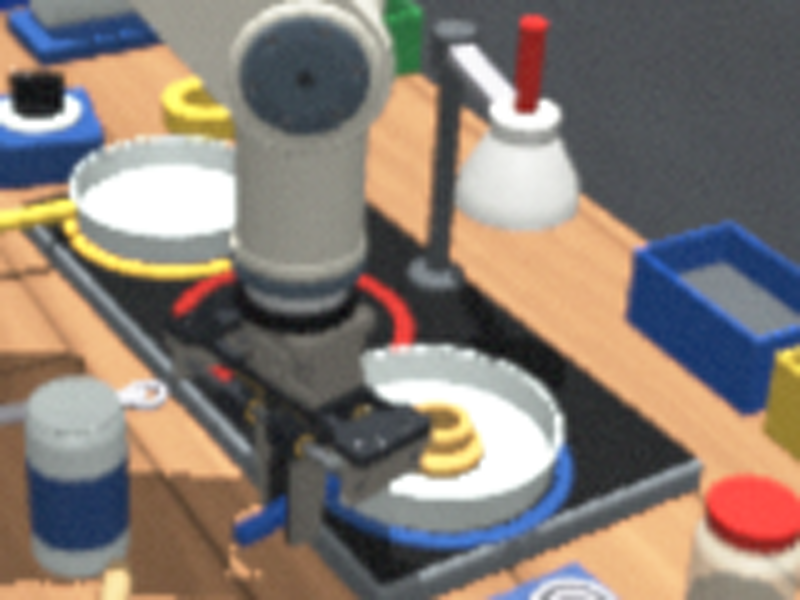

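View pics/top6c.png

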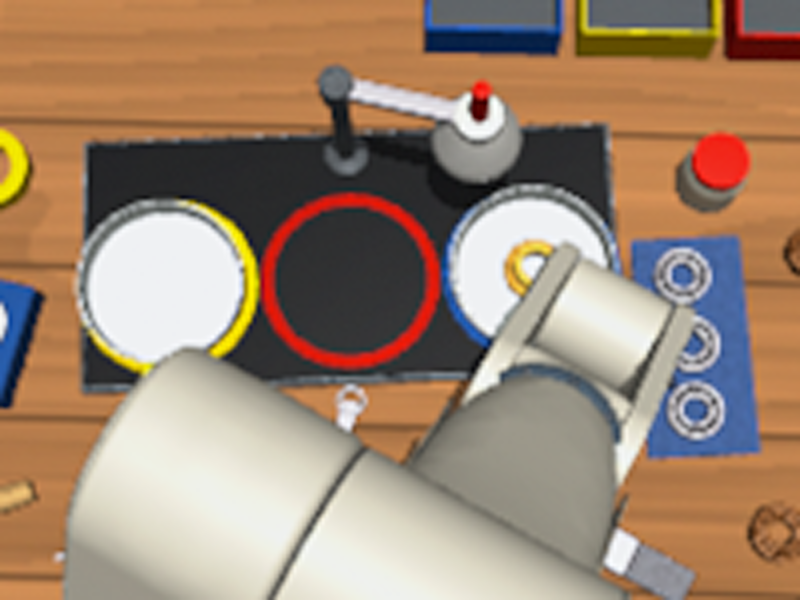

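Run:
```python
from m import *
n="top"; p=cv2.imread("pics/top6.png"); W=cloud(n,np.load("pics/top6.npy"))
m=red(p)>0; b=np.zeros_like(m); b[165:215,210:262]=m[165:215,210:262]
print("hot",ringfit(n,b,W))
print("done",panfit(n,p,(258,310,160,215),(588,-207),lambda D:D[:,0]>10))
print("load",panfit(n,p,(160,218,160,215),(562,185),lambda D:D[:,0]>-20))
```

```text
hot (array([575.62368048, -13.28584603]), np.float64(4.15880487958151), 497)
done (array([ 589.61630501, -209.37265413]), np.int64(55), np.float64(1.2547737825306484))
load (array([562.07591364, 185.57950774]), np.int64(67), np.float64(1.263168597054431))
```

```bash
cat >> m.py <<'E'
def bearings(n,p,box,z=12.):
    h=hsv(p); m=((h[...,1]<90)|(h[...,2]<70)).astype(np.uint8); b=np.zeros_like(m); u0,u1,v0,v1=box; b[v0:v1,u0:u1]=m[v0:v1,u0:u1]
    cs,_=cv2.findContours(b,cv2.RETR_EXTERNAL,cv2.CHAIN_APPROX_NONE); o=[]
    for c in cs:
        if cv2.contourArea(c)<60: continue
        (e,ax,an)=cv2.minAreaRect(c); M=cv2.moments(c); uv=(M["m10"]/M["m00"],M["m01"]/M["m00"])
        o.append((ray(n,[uv],z)[0,:2].round(1),np.round(uv,1),np.round(ax,1),cv2.contourArea(c)))
    return o
E
python3 -m jog '[{"tx":0,"ty":0,"tz":0,"rx":0,"ry":0,"rz":0,"fingers":30},{"tx":0,"ty":0,"tz":0,"rx":0,"ry":0,"rz":0,"fingers":50},{"tx":0,"ty":0,"tz":0,"rx":0,"ry":0,"rz":0,"fingers":50},{"tx":-25,"ty":0,"tz":0,"rx":0,"ry":0,"rz":0,"fingers":50},{"tx":-75,"ty":0,"tz":0,"rx":0,"ry":0,"rz":0,"fingers":50},{"tx":-120,"ty":0,"tz":0,"rx":0,"ry":0,"rz":0,"fingers":90},{"tx":-160,"ty":0,"tz":0,"rx":0,"ry":0,"rz":0,"fingers":90},{"tx":-160,"ty":0,"tz":0,"rx":0,"ry":0,"rz":0,"fingers":90}]' 30
python3 - <<'E'
from m import *
show()
p,d=grab("side","7"); ps=p; crop(p,"side7c",200,170,360,310,4)
print(*bearings("side",p,(258,338,258,305)),sep="\n")
p=cv2.imread("pics/top0.png"); print(*bearings("top",p,(311,338,178,230)),sep="\n")
E
```

```text
time: 13.12
eef_pos: [457.8, -238.7, 198.6]
eef_rot: [-2.289, 1.565, -0.491]
force: [1.4, 0.0, -1.8]
finger_gap: 78.1
t 13.12 pos [ 457.8 -238.7  198.6] jaw 1.798 x [ 0.005 -0.003 -1.   ] F [ 1.4  0.  -1.8] gap 78.1 q [-0.48  0.2   1.88 -0.    1.05 -2.28]
(array([ 520.1, -368.3]), array([294.8, 280.8]), array([26.4, 77. ]), 1091.0)
(array([ 526.2, -282.6]), array([282.3, 263.6]), array([15., 52.]), 372.5)
(array([ 446.6, -384.9]), array([323.4, 222.1]), array([14., 14.]), 154.5)
(array([ 518.4, -381.5]), array([322.4, 205.5]), array([13., 14.]), 148.0)
(array([ 593.4, -372.6]), array([320.1, 188.5]), array([13.4, 13.4]), 146.0)
```

View pics/side7c.png

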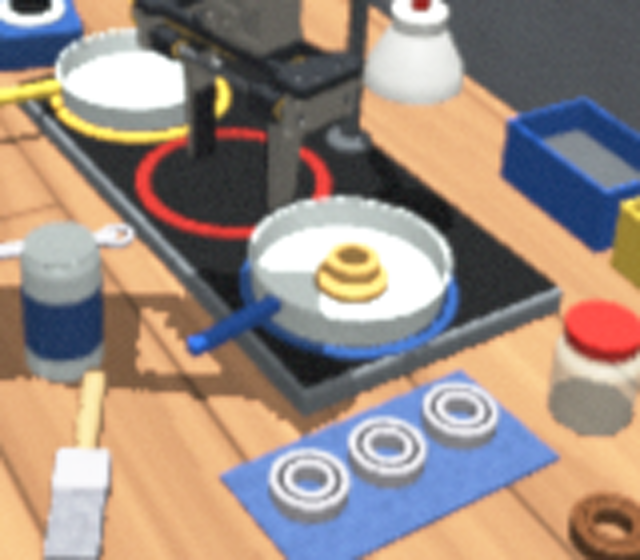

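Run:
```python
from m import *
print(ray("side",[(277.5,291),(296.7,283),(315,273.5)],12.).round(1))
go([446.5,-384.5,150],1.63)
```

```text
[[ 449.7 -381.6   12. ]
 [ 520.2 -378.9   12. ]
 [ 596.4 -369.    12. ]]
 t [  46.9   43.  -140.2] r [ 0.168 -0.002  0.002]
```

```bash
python3 - <<'E'
from m import *
print(ray("top",[(329,161)],90))
go([447.5,-383.5,60],1.63)
E
python3 -m jog '[{"tx":0,"ty":14,"tz":-46,"rx":0.06,"ry":0,"rz":0,"fingers":76},{"tx":20,"ty":28,"tz":-93,"rx":0.12,"ry":0,"rz":0,"fingers":76},{"tx":50,"ty":43,"tz":-139,"rx":0.168,"ry":0,"rz":0,"fingers":76},{"tx":95,"ty":43,"tz":-139,"rx":0.168,"ry":0,"rz":0,"fingers":76},{"tx":135,"ty":43,"tz":-139,"rx":0.168,"ry":0,"rz":0,"fingers":76},{"tx":135,"ty":43,"tz":-139,"rx":0.168,"ry":0,"rz":0,"fingers":76},{"tx":135,"ty":43,"tz":-139,"rx":0.168,"ry":0,"rz":0,"fingers":76}]' 30
python3 - <<'E'
from m import *
show(); go([447.5,-383.5,6],1.63)
p,d=grab("side","8"); crop(p,"side8c",200,170,360,310,4)
E
```

```text
[[ 693.93680447 -398.20200748   90.        ]]
 t [ 136.9   42.  -139.3] r [ 0.168 -0.002  0.002]
time: 14.05
eef_pos: [445.6, -382.8, 60.9]
eef_rot: [0.892, 1.571, 2.523]
force: [0.8, -0.8, 0.3]
finger_gap: 75.7
t 14.05 pos [ 445.6 -382.8   60.9] jaw 1.630 x [-0.  0. -1.] F [ 0.8 -0.8  0.3] gap 75.7 q [-0.71  0.48  1.83 -0.    0.83 -2.34]
 t [54.9 -1.8 -0.8] r [ 0.  0. -0.]
```

View pics/side8c.png

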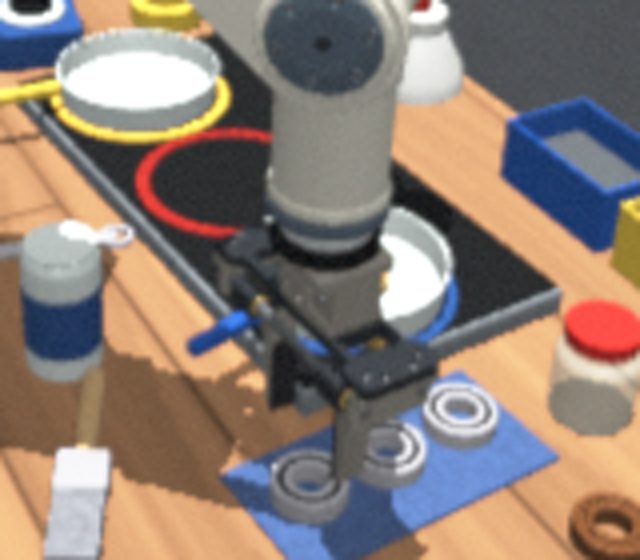

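```bash
python3 -m jog '[{"tx":30,"ty":-2,"tz":-1,"rx":0,"ry":0,"rz":0,"fingers":76},{"tx":48,"ty":-2,"tz":-1,"rx":0,"ry":0,"rz":0,"fingers":76},{"tx":55,"ty":-2,"tz":-1,"rx":0,"ry":0,"rz":0,"fingers":76},{"tx":55,"ty":-2,"tz":-1,"rx":0,"ry":0,"rz":0,"fingers":60},{"tx":55,"ty":-2,"tz":-1,"rx":0,"ry":0,"rz":0,"fingers":50},{"tx":55,"ty":-2,"tz":-1,"rx":0,"ry":0,"rz":0,"fingers":50},{"tx":55,"ty":-2,"tz":-1,"rx":0,"ry":0,"rz":0,"fingers":50}]' 30
python3 - <<'E'
from m import *
show()
E
```

```text
time: 14.98
eef_pos: [447.9, -384.0, 6.2]
eef_rot: [-2.291, 1.57, -0.661]
force: [0.0, 1.7, 5.0]
finger_gap: 59.2
t 14.97 pos [ 447.9 -384.     6.2] jaw 1.630 x [ 0.001 -0.001 -1.   ] F [0.  1.7 5. ] gap 59.2 q [-0.71  0.57  1.85  0.    0.73 -2.34]
```

```bash
python3 -m jog '[{"tx":-20,"ty":0,"tz":0,"rx":0,"ry":0,"rz":0,"fingers":50},{"tx":-60,"ty":0,"tz":0,"rx":0,"ry":0,"rz":0,"fingers":50},{"tx":-100,"ty":0,"tz":0,"rx":0,"ry":0,"rz":0,"fingers":50},{"tx":-140,"ty":0,"tz":0,"rx":0,"ry":0,"rz":0,"fingers":50},{"tx":-140,"ty":0,"tz":0,"rx":0,"ry":0,"rz":0,"fingers":50}]' 30
python3 - <<'E'
from m import *
show(); go([603,185.5,146],1.57)
E
```

```text
time: 15.6
eef_pos: [449.3, -385.3, 149.9]
eef_rot: [-2.352, 1.564, -0.722]
force: [0.8, -0.1, -2.5]
finger_gap: 59.4
t 15.60 pos [ 449.3 -385.3  149.9] jaw 1.630 x [ 0.005 -0.005 -1.   ] F [ 0.8 -0.1 -2.5] gap 59.4 q [-0.71  0.37  1.77 -0.    1.   -2.34]
 t [   2.1 -187.2  560.7] r [ 0.06  -0.005  0.005]
```

```bash
python3 -m jog '[{"tx":0,"ty":-7,"tz":20,"rx":0,"ry":0,"rz":0,"fingers":50},{"tx":0,"ty":-20,"tz":60,"rx":0,"ry":0,"rz":0,"fingers":50},{"tx":0,"ty":-35,"tz":105,"rx":0.01,"ry":0,"rz":0,"fingers":50},{"tx":0,"ty":-50,"tz":150,"rx":0.01,"ry":0,"rz":0,"fingers":50},{"tx":0,"ty":-65,"tz":195,"rx":0.02,"ry":0,"rz":0,"fingers":50},{"tx":0,"ty":-80,"tz":240,"rx":0.03,"ry":0,"rz":0,"fingers":50},{"tx":0,"ty":-95,"tz":285,"rx":0.03,"ry":0,"rz":0,"fingers":50},{"tx":0,"ty":-110,"tz":330,"rx":0.04,"ry":0,"rz":0,"fingers":50},{"tx":0,"ty":-125,"tz":375,"rx":0.05,"ry":0,"rz":0,"fingers":50},{"tx":0,"ty":-140,"tz":420,"rx":0.06,"ry":0,"rz":0,"fingers":50}]' 30
python3 - <<'E'
from m import *
show(); go([603,185.5,146],1.57)
E
```

```text
time: 16.85
eef_pos: [560.9, 46.3, 144.0]
eef_rot: [1.585, 1.568, -3.128]
force: [0.3, -0.4, -2.1]
finger_gap: 59.1
t 16.85 pos [560.9  46.3 144. ] jaw 1.570 x [-0.003 -0.    -1.   ] F [ 0.3 -0.4 -2.1] gap 59.1 q [ 0.08  0.34  1.83  0.    0.98 -1.49]
 t [ -2.1 -42.  139.3] r [ 0.    -0.    -0.003]
```

```bash
python3 -m jog '[{"tx":0,"ty":-12,"tz":42,"rx":0,"ry":0,"rz":0,"fingers":50},{"tx":0,"ty":-25,"tz":85,"rx":0,"ry":0,"rz":0,"fingers":50},{"tx":0,"ty":-36,"tz":120,"rx":0,"ry":0,"rz":0,"fingers":50},{"tx":10,"ty":-42,"tz":139,"rx":0,"ry":0,"rz":0,"fingers":50},{"tx":40,"ty":-42,"tz":139,"rx":0,"ry":0,"rz":0,"fingers":50},{"tx":60,"ty":-42,"tz":139,"rx":0,"ry":0,"rz":0,"fingers":50},{"tx":60,"ty":-42,"tz":139,"rx":0,"ry":0,"rz":0,"fingers":50},{"tx":60,"ty":-42,"tz":139,"rx":0,"ry":0,"rz":0,"fingers":50}]' 30
python3 - <<'E'
from m import *
show(); go([603,185.5,40],1.57)
p,d=grab("side","9"); crop(p,"side9c",170,120,330,240,5)
E
```

```text
time: 17.85
eef_pos: [604.8, 182.4, 85.9]
eef_rot: [-1.524, 1.571, 0.046]
force: [0.9, -0.4, -2.1]
finger_gap: 59.3
t 17.85 pos [604.8 182.4  85.9] jaw 1.569 x [ 0.  0. -1.] F [ 0.9 -0.4 -2.1] gap 59.3 q [ 0.29  0.5   1.72 -0.    0.92 -1.28]
 t [45.9  1.8  3.1] r [-0.001  0.     0.   ]
```

View pics/side9c.png

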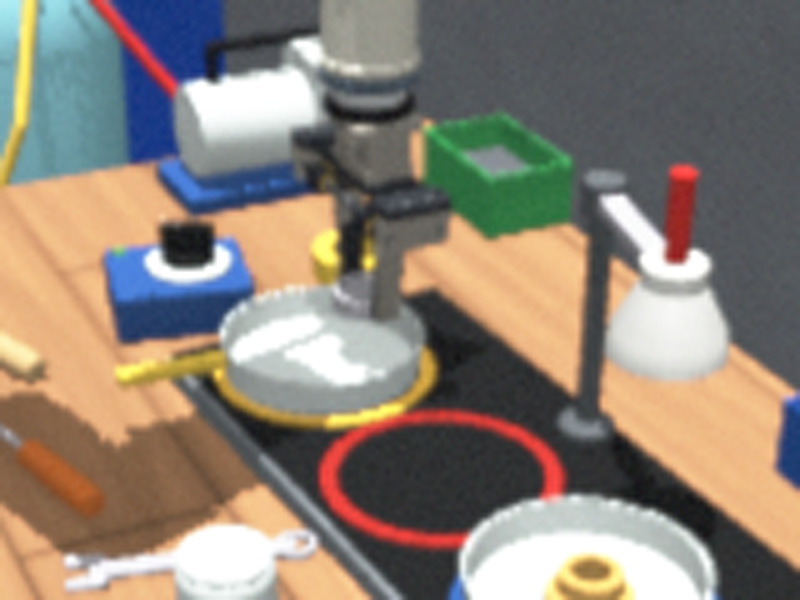

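```bash
python3 -m jog '[{"tx":20,"ty":2,"tz":3,"rx":0,"ry":0,"rz":0,"fingers":50},{"tx":35,"ty":2,"tz":3,"rx":0,"ry":0,"rz":0,"fingers":50},{"tx":43,"ty":2,"tz":3,"rx":0,"ry":0,"rz":0,"fingers":50},{"tx":45,"ty":2,"tz":3,"rx":0,"ry":0,"rz":0,"fingers":50},{"tx":46,"ty":2,"tz":3,"rx":0,"ry":0,"rz":0,"fingers":50},{"tx":46.5,"ty":2,"tz":3,"rx":0,"ry":0,"rz":0,"fingers":50}]' 30
python3 - <<'E'
from m import *
show()
E
```

```text
time: 18.65
eef_pos: [602.9, 185.8, 39.5]
eef_rot: [-1.273, 1.57, 0.297]
force: [-0.6, -0.1, -1.6]
finger_gap: 59.4
t 18.65 pos [602.9 185.8  39.5] jaw 1.570 x [ 0.001  0.    -1.   ] F [-0.6 -0.1 -1.6] gap 59.4 q [ 0.3   0.56  1.74  0.    0.83 -1.27]
```

```bash
python3 -m jog '[{"tx":1,"ty":0,"tz":0,"rx":0,"ry":0,"rz":0,"fingers":50},{"tx":1,"ty":0,"tz":0,"rx":0,"ry":0,"rz":0,"fingers":50},{"tx":1,"ty":0,"tz":0,"rx":0,"ry":0,"rz":0,"fingers":68},{"tx":1,"ty":0,"tz":0,"rx":0,"ry":0,"rz":0,"fingers":68},{"tx":-15,"ty":0,"tz":0,"rx":0,"ry":0,"rz":0,"fingers":68},{"tx":-50,"ty":0,"tz":0,"rx":0,"ry":0,"rz":0,"fingers":68},{"tx":-105,"ty":0,"tz":0,"rx":0,"ry":0,"rz":0,"fingers":68},{"tx":-105,"ty":-10,"tz":-20,"rx":0,"ry":0,"rz":0,"fingers":68}]' 30
python3 - <<'E'
from m import *
show(); go([519,-380.5,146],1.63)
p,d=grab("side","10"); crop(p,"side10c",170,120,330,240,5)
E
```

```text
time: 19.65
eef_pos: [615.5, 167.2, 150.0]
eef_rot: [-1.276, 1.562, 0.296]
force: [0.3, -0.9, -0.0]
finger_gap: 68.0
t 19.65 pos [615.5 167.2 150. ] jaw 1.572 x [ 0.009  0.003 -1.   ] F [ 0.3 -0.9 -0. ] gap 68.0 q [ 0.26  0.43  1.67  0.    1.03 -1.31]
 t [   1.8   97.  -547.6] r [-0.058  0.002  0.009]
```

View pics/side10c.png

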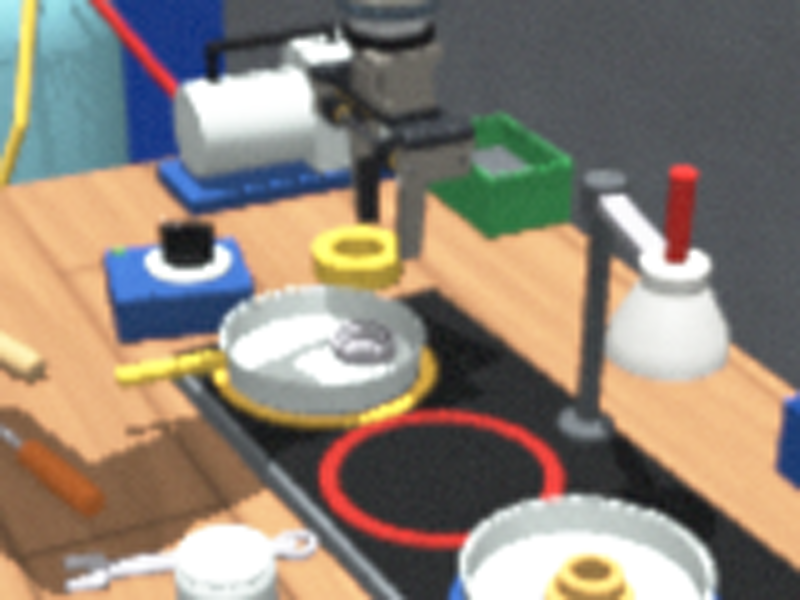

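```bash
python3 -m jog '[{"tx":0,"ty":20,"tz":-30,"rx":0,"ry":0,"rz":0,"fingers":76},{"tx":0,"ty":45,"tz":-85,"rx":0,"ry":0,"rz":0,"fingers":76},{"tx":0,"ty":60,"tz":-140,"rx":-0.01,"ry":0,"rz":0,"fingers":76},{"tx":0,"ty":70,"tz":-195,"rx":-0.02,"ry":0,"rz":0,"fingers":76},{"tx":0,"ty":75,"tz":-250,"rx":-0.03,"ry":0,"rz":0,"fingers":76},{"tx":0,"ty":80,"tz":-305,"rx":-0.04,"ry":0,"rz":0,"fingers":76},{"tx":0,"ty":84,"tz":-360,"rx":-0.05,"ry":0,"rz":0,"fingers":76},{"tx":0,"ty":88,"tz":-415,"rx":-0.058,"ry":0,"rz":0,"fingers":76},{"tx":0,"ty":92,"tz":-470,"rx":-0.058,"ry":0,"rz":0,"fingers":76},{"tx":0,"ty":97,"tz":-520,"rx":-0.058,"ry":0,"rz":0,"fingers":76}]' 30
python3 - <<'E'
from m import *
show(); go([519,-380.5,60],1.63)
p,d=grab("side","11"); crop(p,"side11c",200,170,360,310,4)
E
```

```text
time: 20.95
eef_pos: [514.1, -356.1, 143.4]
eef_rot: [0.928, 1.57, 2.555]
force: [0.6, -0.3, -0.6]
finger_gap: 75.8
t 20.95 pos [ 514.1 -356.1  143.4] jaw 1.627 x [-0.001  0.001 -1.   ] F [ 0.6 -0.3 -0.6] gap 75.8 q [-0.61  0.43  1.69 -0.    1.02 -2.24]
 t [ 83.4  -3.6 -24.7] r [-0.003  0.001 -0.001]
```

View pics/side11c.png

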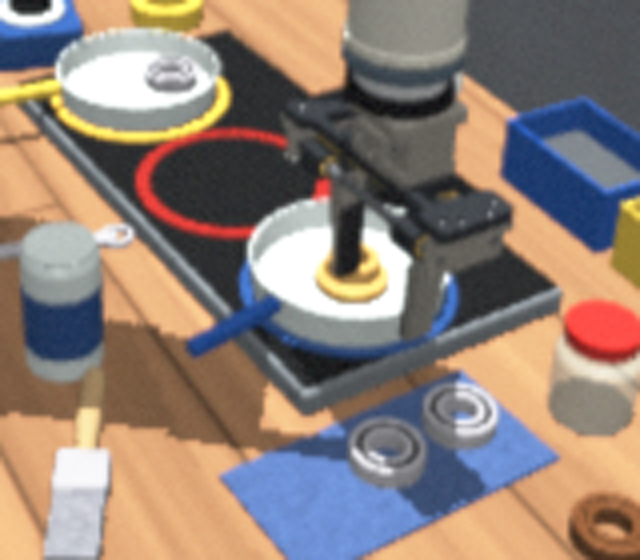

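```bash
python3 -m jog '[{"tx":0,"ty":-3,"tz":-25,"rx":0,"ry":0,"rz":0,"fingers":76},{"tx":50,"ty":-3,"tz":-25,"rx":0,"ry":0,"rz":0,"fingers":76},{"tx":83,"ty":-3,"tz":-25,"rx":0,"ry":0,"rz":0,"fingers":76},{"tx":83,"ty":-3,"tz":-25,"rx":0,"ry":0,"rz":0,"fingers":76},{"tx":83,"ty":-3,"tz":-25,"rx":0,"ry":0,"rz":0,"fingers":76}]' 30
python3 - <<'E'
from m import *
show(); go([519,-380.5,6],1.63)
E
```

```text
time: 21.62
eef_pos: [519.9, -379.2, 62.0]
eef_rot: [-2.301, 1.57, -0.673]
force: [-0.2, -0.2, -0.2]
finger_gap: 75.9
t 21.62 pos [ 519.9 -379.2   62. ] jaw 1.628 x [ 0.001 -0.    -1.   ] F [-0.2 -0.2 -0.2] gap 75.9 q [-0.63  0.55  1.7  -0.    0.89 -2.26]
 t [56.   1.  -1.2] r [-0.002 -0.     0.001]
```

```bash
python3 -m jog '[{"tx":30,"ty":1,"tz":-1,"rx":0,"ry":0,"rz":0,"fingers":76},{"tx":49,"ty":1,"tz":-1,"rx":0,"ry":0,"rz":0,"fingers":76},{"tx":56,"ty":1,"tz":-1,"rx":0,"ry":0,"rz":0,"fingers":76},{"tx":56,"ty":1,"tz":-1,"rx":0,"ry":0,"rz":0,"fingers":60},{"tx":56,"ty":1,"tz":-1,"rx":0,"ry":0,"rz":0,"fingers":50},{"tx":56,"ty":1,"tz":-1,"rx":0,"ry":0,"rz":0,"fingers":50},{"tx":56,"ty":1,"tz":-1,"rx":0,"ry":0,"rz":0,"fingers":50},{"tx":30,"ty":1,"tz":-1,"rx":0,"ry":0,"rz":0,"fingers":50},{"tx":-20,"ty":1,"tz":-1,"rx":0,"ry":0,"rz":0,"fingers":50},{"tx":-84,"ty":1,"tz":-1,"rx":0,"ry":0,"rz":0,"fingers":50}]' 30
python3 - <<'E'
from m import *
show(); go([541.5,221,146],0.52);go([541.5,150,146],2.62)
E
```

```text
time: 22.88
eef_pos: [517.6, -379.4, 143.7]
eef_rot: [0.905, 1.568, 2.533]
force: [1.2, -1.1, -2.3]
finger_gap: 59.4
t 22.88 pos [ 517.6 -379.4  143.7] jaw 1.628 x [-0.002  0.002 -1.   ] F [ 1.2 -1.1 -2.3] gap 59.4 q [-0.63  0.45  1.66 -0.    1.04 -2.26]
 t [ -1.3 -58.2 598. ] r [ 1.108  0.    -0.003]
 t [ -1.4 -54.1 527.1] r [-0.992  0.003 -0.001]
```

```bash
python3 -m jog '[{"tx":0,"ty":-2,"tz":20,"rx":0.05,"ry":0,"rz":0,"fingers":50},{"tx":0,"ty":-6,"tz":60,"rx":0.15,"ry":0,"rz":0,"fingers":50},{"tx":0,"ty":-10,"tz":105,"rx":0.27,"ry":0,"rz":0,"fingers":50},{"tx":0,"ty":-15,"tz":150,"rx":0.39,"ry":0,"rz":0,"fingers":50},{"tx":0,"ty":-20,"tz":195,"rx":0.51,"ry":0,"rz":0,"fingers":50},{"tx":0,"ty":-24,"tz":240,"rx":0.63,"ry":0,"rz":0,"fingers":50},{"tx":0,"ty":-28,"tz":285,"rx":0.75,"ry":0,"rz":0,"fingers":50},{"tx":0,"ty":-32,"tz":330,"rx":0.87,"ry":0,"rz":0,"fingers":50},{"tx":0,"ty":-36,"tz":375,"rx":0.99,"ry":0,"rz":0,"fingers":50},{"tx":0,"ty":-41,"tz":420,"rx":1.108,"ry":0,"rz":0,"fingers":50}]' 30
python3 - <<'E'
from m import *
show(); go([541.5,221,146],0.52)
E
```

```text
time: 24.12
eef_pos: [535.2, 43.0, 143.6]
eef_rot: [-1.85, 1.571, -1.334]
force: [0.4, 0.8, -1.9]
finger_gap: 59.2
t 24.12 pos [535.2  43.  143.6] jaw 0.516 x [ 0. -0. -1.] F [ 0.4  0.8 -1.9] gap 59.2 q [ 0.08  0.3   1.89 -0.    0.95 -0.44]
 t [ -2.4 151.7  93.2] r [-0.004 -0.     0.   ]
```

```bash
python3 -m jog '[{"tx":0,"ty":34,"tz":21,"rx":0,"ry":0,"rz":0,"fingers":50},{"tx":0,"ty":72,"tz":44,"rx":0,"ry":0,"rz":0,"fingers":50},{"tx":0,"ty":110,"tz":68,"rx":0,"ry":0,"rz":0,"fingers":50},{"tx":0,"ty":140,"tz":86,"rx":0,"ry":0,"rz":0,"fingers":50},{"tx":10,"ty":152,"tz":93,"rx":0,"ry":0,"rz":0,"fingers":50},{"tx":40,"ty":152,"tz":93,"rx":0,"ry":0,"rz":0,"fingers":50},{"tx":60,"ty":152,"tz":93,"rx":0,"ry":0,"rz":0,"fingers":50},{"tx":60,"ty":152,"tz":93,"rx":0,"ry":0,"rz":0,"fingers":50},{"tx":60,"ty":152,"tz":93,"rx":0,"ry":0,"rz":0,"fingers":50}]' 30
python3 - <<'E'
from m import *
show(); go([541.5,221,39],0.52)
p,d=grab("side","12"); crop(p,"side12c",170,120,330,240,5)
E
```

```text
time: 25.25
eef_pos: [541.0, 219.4, 84.0]
eef_rot: [-0.636, 1.571, -0.116]
force: [0.2, 0.2, -2.0]
finger_gap: 59.4
t 25.25 pos [541.  219.4  84. ] jaw 0.520 x [ 0. -0. -1.] F [ 0.2  0.2 -2. ] gap 59.4 q [ 0.38  0.44  1.83 -0.    0.87 -0.14]
 t [45.   1.2  1.2] r [-0.  0.  0.]
```

View pics/side12c.png

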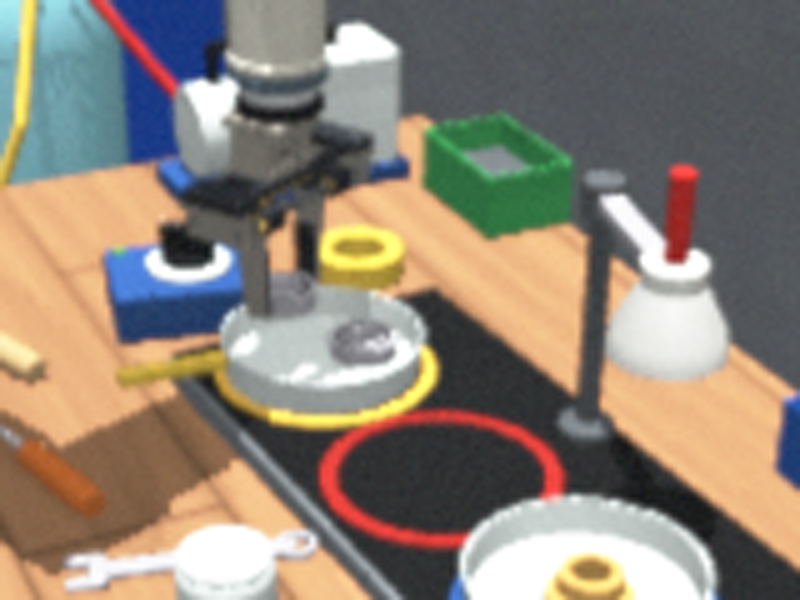

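```bash
python3 -m jog '[{"tx":20,"ty":1,"tz":1,"rx":0,"ry":0,"rz":0,"fingers":50},{"tx":36,"ty":1,"tz":1,"rx":0,"ry":0,"rz":0,"fingers":50},{"tx":43,"ty":1,"tz":1,"rx":0,"ry":0,"rz":0,"fingers":50},{"tx":45,"ty":1,"tz":1,"rx":0,"ry":0,"rz":0,"fingers":50},{"tx":45.5,"ty":1,"tz":1,"rx":0,"ry":0,"rz":0,"fingers":50},{"tx":45.5,"ty":1,"tz":1,"rx":0,"ry":0,"rz":0,"fingers":50}]' 30
python3 - <<'E'
from m import *
show()
E
```

```text
time: 26.05
eef_pos: [541.4, 221.3, 38.5]
eef_rot: [-0.124, 1.57, 0.396]
force: [0.1, 0.3, -1.9]
finger_gap: 59.4
t 26.05 pos [541.4 221.3  38.5] jaw 0.520 x [ 0.001  0.    -1.   ] F [ 0.1  0.3 -1.9] gap 59.4 q [ 0.39  0.51  1.85  0.    0.78 -0.13]
```

```bash
python3 -m jog '[{"tx":0.5,"ty":0,"tz":0,"rx":0,"ry":0,"rz":0,"fingers":50},{"tx":0.5,"ty":0,"tz":0,"rx":0,"ry":0,"rz":0,"fingers":68},{"tx":0.5,"ty":0,"tz":0,"rx":0,"ry":0,"rz":0,"fingers":68},{"tx":-15,"ty":0,"tz":0,"rx":0,"ry":0,"rz":0,"fingers":68},{"tx":-50,"ty":0,"tz":0,"rx":0,"ry":0,"rz":0,"fingers":68},{"tx":-105,"ty":0,"tz":0,"rx":0,"ry":0,"rz":0,"fingers":68},{"tx":-108,"ty":0,"tz":0,"rx":0,"ry":0,"rz":0,"fingers":68}]' 30
python3 - <<'E'
from m import *
show(); go([594,-371.5,146],1.63)
p,d=grab("side","13"); crop(p,"side13c",170,120,330,300,4)
E
```

```text
time: 26.92
eef_pos: [543.9, 222.2, 151.3]
eef_rot: [-0.134, 1.563, 0.386]
force: [-0.0, 0.8, -0.0]
finger_gap: 68.0
t 26.93 pos [543.9 222.2 151.3] jaw 0.520 x [ 0.008  0.003 -1.   ] F [-0.   0.8 -0. ] gap 68.0 q [ 0.39  0.36  1.78  0.    0.99 -0.13]
 t [   3.9 -540.2 -251.6] r [-1.11   0.007  0.006]
```

View pics/side13c.png

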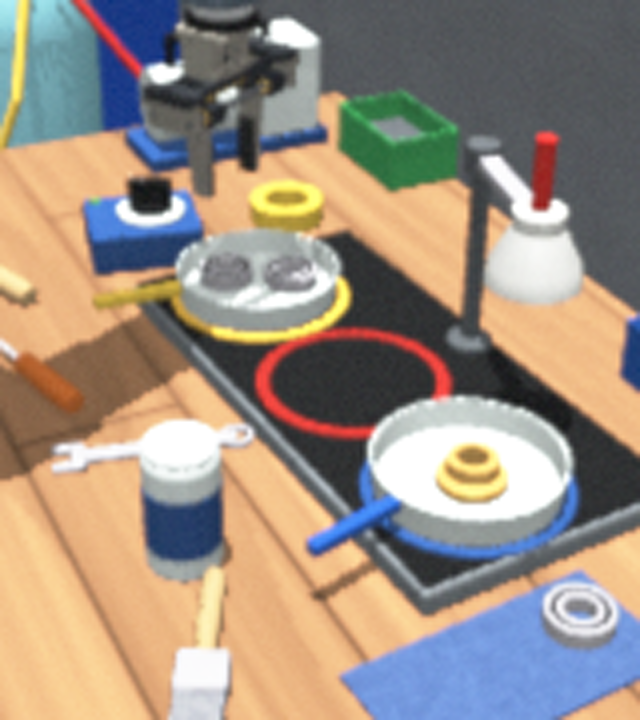

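Run:
```python
from m import *
for q in [(520,150),(505,50),(500,-50),(500,-150),(510,-230),(540,-300),(594,-371.5)]: go([*q,146],1.63)
```

```text
t [  3.1 -51.  -55.4] r [-1.11   0.004  0.004]
 t [   2.9 -130.3 -118.1] r [-1.11   0.004  0.004]
 t [   2.6 -214.6 -172.2] r [-1.11   0.004  0.004]
 t [   2.4 -301.4 -221.8] r [-1.11   0.004  0.004]
 t [   2.3 -375.8 -252.9] r [-1.11   0.004  0.004]
 t [   2.3 -451.4 -261.7] r [-1.11   0.004  0.004]
 t [   2.5 -540.3 -250.3] r [-1.11   0.004  0.004]
```

```bash
python3 -m jog '[{"tx":0,"ty":-20,"tz":-28,"rx":-0.15,"ry":0,"rz":0,"fingers":76},{"tx":0,"ty":-51,"tz":-55,"rx":-0.3,"ry":0,"rz":0,"fingers":76},{"tx":0,"ty":-90,"tz":-87,"rx":-0.48,"ry":0,"rz":0,"fingers":76},{"tx":0,"ty":-130,"tz":-118,"rx":-0.65,"ry":0,"rz":0,"fingers":76},{"tx":0,"ty":-172,"tz":-145,"rx":-0.82,"ry":0,"rz":0,"fingers":76},{"tx":0,"ty":-215,"tz":-172,"rx":-1.0,"ry":0,"rz":0,"fingers":76},{"tx":0,"ty":-258,"tz":-197,"rx":-1.11,"ry":0,"rz":0,"fingers":76},{"tx":0,"ty":-301,"tz":-222,"rx":-1.11,"ry":0,"rz":0,"fingers":76},{"tx":0,"ty":-340,"tz":-238,"rx":-1.11,"ry":0,"rz":0,"fingers":76},{"tx":0,"ty":-376,"tz":-253,"rx":-1.11,"ry":0,"rz":0,"fingers":76}]' 30
python3 - <<'E'
from m import *
show(); go([594,-371.5,146],1.63)
p,d=grab("side","14"); crop(p,"side14c",200,170,360,310,4)
E
```

```text
time: 28.22
eef_pos: [507.5, -232.2, 145.1]
eef_rot: [1.081, 1.569, 2.711]
force: [-0.2, -0.1, -1.0]
finger_gap: 76.1
t 28.23 pos [ 507.5 -232.2  145.1] jaw 1.629 x [-0.002  0.001 -1.   ] F [-0.2 -0.1 -1. ] gap 76.1 q [-0.43  0.33  1.84 -0.    0.97 -2.06]
 t [  -1.1  -78.2 -144.1] r [-0.001  0.001 -0.001]
```

```bash
python3 -m jog '[{"tx":0,"ty":-22,"tz":-40,"rx":0,"ry":0,"rz":0,"fingers":76},{"tx":0,"ty":-48,"tz":-88,"rx":0,"ry":0,"rz":0,"fingers":76},{"tx":0,"ty":-68,"tz":-126,"rx":0,"ry":0,"rz":0,"fingers":76},{"tx":10,"ty":-78,"tz":-144,"rx":0,"ry":0,"rz":0,"fingers":76},{"tx":50,"ty":-78,"tz":-144,"rx":0,"ry":0,"rz":0,"fingers":76},{"tx":83,"ty":-78,"tz":-144,"rx":0,"ry":0,"rz":0,"fingers":76},{"tx":83,"ty":-78,"tz":-144,"rx":0,"ry":0,"rz":0,"fingers":76},{"tx":83,"ty":-78,"tz":-144,"rx":0,"ry":0,"rz":0,"fingers":76}]' 30
python3 - <<'E'
from m import *
show(); go([594,-371.5,6],1.63)
p,d=grab("side","15"); crop(p,"side15c",240,190,360,310,5)
E
```

```text
time: 29.28
eef_pos: [595.1, -370.0, 63.7]
eef_rot: [-2.239, 1.57, -0.608]
force: [0.8, 0.5, 0.3]
finger_gap: 75.9
t 29.27 pos [ 595.1 -370.    63.7] jaw 1.630 x [ 0. -0. -1.] F [0.8 0.5 0.3] gap 75.9 q [-0.56  0.62  1.56 -0.    0.96 -2.19]
 t [57.7  1.2 -1.4] r [ 0. -0.  0.]
```

View pics/side15c.png

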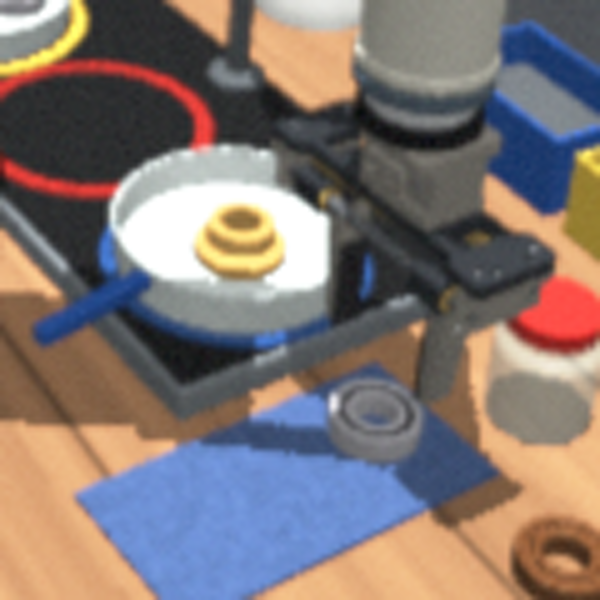

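```bash
python3 -m jog '[{"tx":30,"ty":1,"tz":-1,"rx":0,"ry":0,"rz":0,"fingers":76},{"tx":50,"ty":1,"tz":-1,"rx":0,"ry":0,"rz":0,"fingers":76},{"tx":57.5,"ty":1,"tz":-1,"rx":0,"ry":0,"rz":0,"fingers":76},{"tx":57.5,"ty":1,"tz":-1,"rx":0,"ry":0,"rz":0,"fingers":60},{"tx":57.5,"ty":1,"tz":-1,"rx":0,"ry":0,"rz":0,"fingers":50},{"tx":57.5,"ty":1,"tz":-1,"rx":0,"ry":0,"rz":0,"fingers":50},{"tx":57.5,"ty":1,"tz":-1,"rx":0,"ry":0,"rz":0,"fingers":50},{"tx":30,"ty":1,"tz":-1,"rx":0,"ry":0,"rz":0,"fingers":50},{"tx":-20,"ty":1,"tz":-1,"rx":0,"ry":0,"rz":0,"fingers":50},{"tx":-84,"ty":1,"tz":-1,"rx":0,"ry":0,"rz":0,"fingers":50}]' 30
python3 - <<'E'
from m import *
show()
for q in [(540,-300),(510,-230),(500,-150),(500,-50),(510,50),(541.5,150)]: go([*q,146],2.62)
E
```

```text
time: 30.58
eef_pos: [592.7, -370.5, 145.6]
eef_rot: [0.981, 1.568, 2.611]
force: [0.8, 0.1, -1.7]
finger_gap: 59.4
t 30.57 pos [ 592.7 -370.5  145.6] jaw 1.630 x [-0.003  0.002 -1.   ] F [ 0.8  0.1 -1.7] gap 59.4 q [-0.56  0.53  1.52 -0.    1.1  -2.19]
 t [-0.2 48.4 73.5] r [-0.99   0.003 -0.002]
 t [  0.   74.2 145.1] r [-0.99   0.003 -0.002]
 t [2.000e-01 7.950e+01 2.256e+02] r [-0.99   0.003 -0.002]
 t [3.000e-01 7.360e+01 3.254e+02] r [-0.99   0.003 -0.002]
 t [  0.5  57.7 424.6] r [-0.99   0.003 -0.002]
 t [5.000e-01 2.030e+01 5.226e+02] r [-0.99   0.003 -0.002]
```

```bash
python3 -m jog '[{"tx":0,"ty":14,"tz":20,"rx":0,"ry":0,"rz":0,"fingers":50},{"tx":0,"ty":40,"tz":58,"rx":0,"ry":0,"rz":0,"fingers":50},{"tx":0,"ty":62,"tz":100,"rx":0,"ry":0,"rz":0,"fingers":50},{"tx":0,"ty":74,"tz":145,"rx":0,"ry":0,"rz":0,"fingers":50},{"tx":0,"ty":78,"tz":190,"rx":0,"ry":0,"rz":0,"fingers":50},{"tx":0,"ty":79,"tz":235,"rx":0,"ry":0,"rz":0,"fingers":50},{"tx":0,"ty":77,"tz":280,"rx":-0.12,"ry":0,"rz":0,"fingers":50},{"tx":0,"ty":74,"tz":325,"rx":-0.27,"ry":0,"rz":0,"fingers":50},{"tx":0,"ty":68,"tz":370,"rx":-0.42,"ry":0,"rz":0,"fingers":50},{"tx":0,"ty":60,"tz":410,"rx":-0.57,"ry":0,"rz":0,"fingers":50}]' 30
python3 - <<'E'
from m import *
show()
go([541.5,150,146],2.62)
E
```

```text
time: 31.82
eef_pos: [509.3, 36.2, 145.8]
eef_rot: [-2.317, 1.571, -0.112]
force: [0.8, -0.9, -1.9]
finger_gap: 58.9
t 31.82 pos [509.3  36.2 145.8] jaw 2.205 x [ 0. -0. -1.] F [ 0.8 -0.9 -1.9] gap 58.9 q [ 0.07  0.26  1.94 -0.    0.94 -2.14]
 t [ -0.2 -93.4  72.6] r [-0.415 -0.     0.   ]
```

```bash
python3 -m jog '[{"tx":0,"ty":-30,"tz":23,"rx":-0.14,"ry":0,"rz":0,"fingers":50},{"tx":0,"ty":-60,"tz":47,"rx":-0.28,"ry":0,"rz":0,"fingers":50},{"tx":0,"ty":-84,"tz":65,"rx":-0.415,"ry":0,"rz":0,"fingers":50},{"tx":10,"ty":-93,"tz":72.5,"rx":-0.415,"ry":0,"rz":0,"fingers":50},{"tx":40,"ty":-93,"tz":72.5,"rx":-0.415,"ry":0,"rz":0,"fingers":50},{"tx":62,"ty":-93,"tz":72.5,"rx":-0.415,"ry":0,"rz":0,"fingers":50},{"tx":62,"ty":-93,"tz":72.5,"rx":-0.415,"ry":0,"rz":0,"fingers":50},{"tx":62,"ty":-93,"tz":72.5,"rx":-0.415,"ry":0,"rz":0,"fingers":50}]' 30
python3 - <<'E'
from m import *
show(); go([541.5,150,39],2.62)
p,d=grab("side","16"); crop(p,"side16c",170,120,330,240,5)
E
```

```text
time: 32.83
eef_pos: [542.4, 147.6, 84.0]
eef_rot: [-2.862, 1.571, -0.249]
force: [0.2, 1.1, -0.6]
finger_gap: 59.4
t 32.83 pos [542.4 147.6  84. ] jaw 2.613 x [ 0. -0. -1.] F [ 0.2  1.1 -0.6] gap 59.4 q [ 0.26  0.42  1.88 -0.    0.85 -2.35]
 t [45.  -1.6  2. ] r [-0.007 -0.     0.   ]
```

View pics/side16c.png

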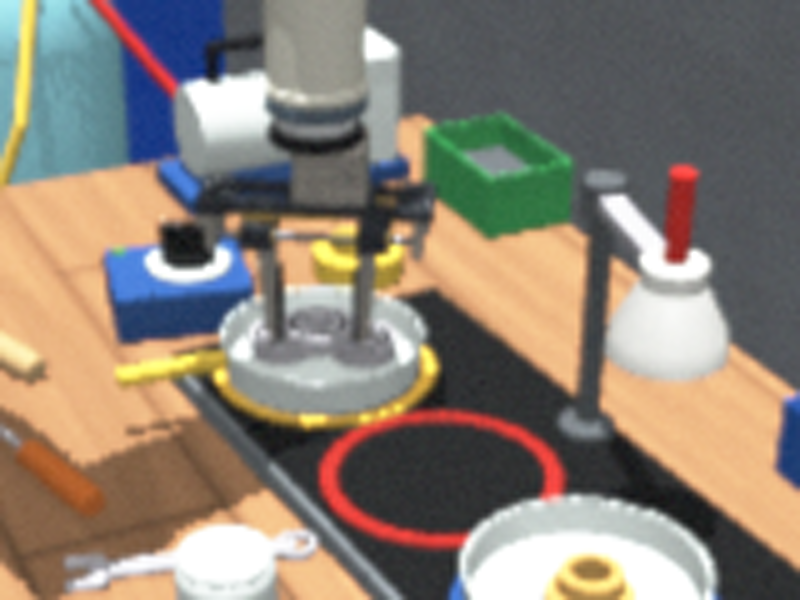

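```bash
python3 -m jog '[{"tx":15,"ty":-1.5,"tz":2,"rx":-0.007,"ry":0,"rz":0,"fingers":50},{"tx":30,"ty":-1.5,"tz":2,"rx":-0.007,"ry":0,"rz":0,"fingers":50},{"tx":40,"ty":-1.5,"tz":2,"rx":-0.007,"ry":0,"rz":0,"fingers":50},{"tx":44,"ty":-1.5,"tz":2,"rx":-0.007,"ry":0,"rz":0,"fingers":50},{"tx":45.5,"ty":-1.5,"tz":2,"rx":-0.007,"ry":0,"rz":0,"fingers":50},{"tx":45.5,"ty":-1.5,"tz":2,"rx":-0.007,"ry":0,"rz":0,"fingers":50}]' 30
python3 - <<'E'
from m import *
show()
E
```

```text
time: 33.62
eef_pos: [541.2, 150.3, 38.3]
eef_rot: [0.662, 1.571, -2.999]
force: [-0.9, -0.0, 0.7]
finger_gap: 59.1
t 33.62 pos [541.2 150.3  38.3] jaw 2.622 x [-0. -0. -1.] F [-0.9 -0.   0.7] gap 59.1 q [ 0.27  0.48  1.9   0.    0.76 -2.35]
```

```bash
python3 -m jog '[{"tx":0,"ty":0,"tz":0,"rx":0,"ry":0,"rz":0,"fingers":68},{"tx":0,"ty":0,"tz":0,"rx":0,"ry":0,"rz":0,"fingers":68},{"tx":0,"ty":0,"tz":0,"rx":0,"ry":0,"rz":0,"fingers":68},{"tx":-15,"ty":0,"tz":0,"rx":0,"ry":0,"rz":0,"fingers":68},{"tx":-50,"ty":0,"tz":0,"rx":0,"ry":0,"rz":0,"fingers":68},{"tx":-105,"ty":0,"tz":0,"rx":0,"ry":0,"rz":0,"fingers":50},{"tx":-108,"ty":0,"tz":0,"rx":0,"ry":0,"rz":0,"fingers":50}]' 30
python3 - <<'E'
from m import *
show(); go([427.3,193.8,146],1.505)
p,d=grab("side","17"); crop(p,"side17c",170,120,330,240,5)
def box(m,u0,u1,v0,v1):
    b=np.zeros(m.shape,bool); b[v0:v1,u0:u1]=m[v0:v1,u0:u1]>0; return b
Y=lambda p:mask(p,(22,120,100),(33,255,255))
print("yh side",handle("side",box(Y(p),190,210,185,200),58))
E
```

```text
time: 34.5
eef_pos: [544.1, 151.1, 151.1]
eef_rot: [-2.358, 1.563, 0.264]
force: [-0.1, 0.3, -0.3]
finger_gap: 50.8
t 34.50 pos [544.1 151.1 151.1] jaw 2.622 x [ 0.008  0.002 -1.   ] F [-0.1  0.3 -0.3] gap 50.8 q [ 0.27  0.33  1.83 -0.    0.98 -2.35]
 t [  4.3  20.9 122.6] r [ 1.117 -0.002  0.008]
yh side (array([417.69629498, 196.59793167]), np.float64(-0.06492454611303905), np.float64(-35.63628961248051), np.float64(38.13330991407835), 67, np.float64(9.788804487358135))
```

View pics/side17c.png

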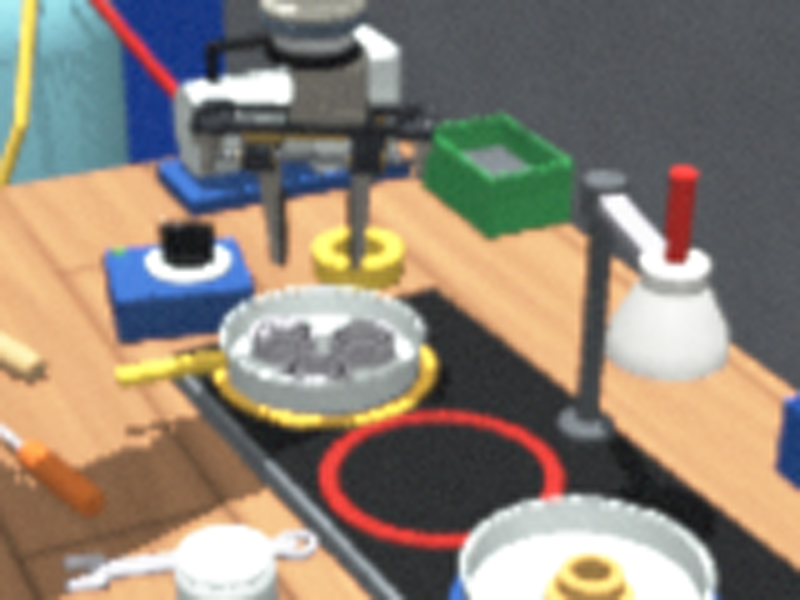

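```bash
python3 - <<'E'
from m import *
go([430,-60,180],1.505)
E
python3 -m jog '[{"tx":-10,"ty":31,"tz":-5,"rx":0.14,"ry":0,"rz":0,"fingers":50},{"tx":-20,"ty":62,"tz":-10,"rx":0.3,"ry":0,"rz":0,"fingers":50},{"tx":-30,"ty":93,"tz":-8,"rx":0.46,"ry":0,"rz":0,"fingers":50},{"tx":-30,"ty":124,"tz":-8,"rx":0.62,"ry":0,"rz":0,"fingers":50},{"tx":-30,"ty":155,"tz":-8,"rx":0.78,"ry":0,"rz":0,"fingers":50},{"tx":-30,"ty":186,"tz":-7,"rx":0.94,"ry":0,"rz":0,"fingers":50},{"tx":-30,"ty":215,"tz":-6,"rx":1.117,"ry":0,"rz":0,"fingers":50},{"tx":-30,"ty":240,"tz":-6,"rx":1.117,"ry":0,"rz":0,"fingers":50},{"tx":-30,"ty":240,"tz":-6,"rx":1.117,"ry":0,"rz":0,"fingers":50}]' 30
python3 - <<'E'
from m import *
show(); 
p,d=grab("top","18"); crop(p,"top18c",110,120,350,270,3)
print("load",panfit("top",p,(160,218,160,215),(562,185),lambda D:D[:,0]>-20))
def box(m,u0,u1,v0,v1):
    b=np.zeros(m.shape,bool); b[v0:v1,u0:u1]=m[v0:v1,u0:u1]>0; return b
Y=lambda p:mask(p,(22,120,100),(33,255,255))
print("yh",handle("top",box(Y(p),176,194,214,240)))
E
```

```text
t [-31.7 238.8  -6.8] r [ 1.117e+00 -1.000e-03  5.000e-03]
time: 35.67
eef_pos: [425.9, -61.7, 175.3]
eef_rot: [1.543, 1.569, 3.046]
force: [-0.3, -0.4, -0.6]
finger_gap: 50.1
t 35.67 pos [425.9 -61.7 175.3] jaw 1.503 x [-0.002  0.    -1.   ] F [-0.3 -0.4 -0.6] gap 50.1 q [-0.15  0.09  2.07 -0.    0.98 -1.65]
load (array([562.07591364, 185.57950774]), np.int64(67), np.float64(1.263168597054431))
yh (array([421.3715808 , 193.89594513]), np.float64(-0.06530579460262863), np.float64(-38.19237011619206), np.float64(37.68710942702929), 74, np.float64(4.689104809765209))
```

View pics/top18c.png

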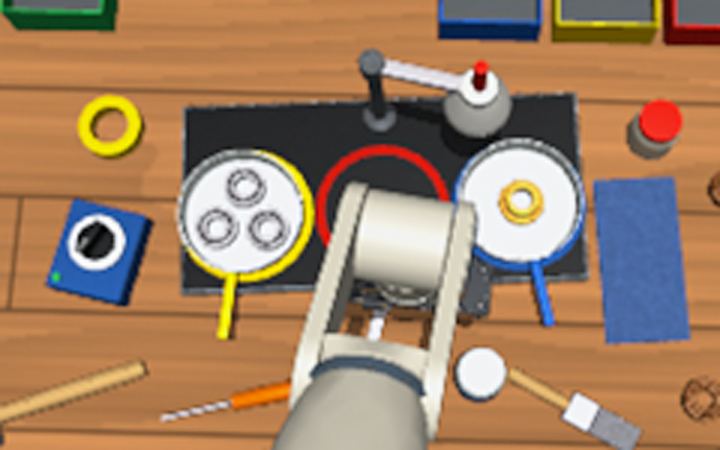

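```bash
python3 - <<'E'
from m import *
go([427.3,193.8,120],1.505)
E
python3 -m jog '[{"tx":0,"ty":16,"tz":25,"rx":0,"ry":0,"rz":0,"fingers":50},{"tx":0,"ty":16,"tz":75,"rx":0,"ry":0,"rz":0,"fingers":50},{"tx":0,"ty":16,"tz":130,"rx":0,"ry":0,"rz":0,"fingers":50},{"tx":0,"ty":16,"tz":185,"rx":0,"ry":0,"rz":0,"fingers":50},{"tx":10,"ty":16,"tz":230,"rx":0,"ry":0,"rz":0,"fingers":50},{"tx":30,"ty":16,"tz":255,"rx":0,"ry":0,"rz":0,"fingers":50},{"tx":55,"ty":16,"tz":255,"rx":0,"ry":0,"rz":0,"fingers":50},{"tx":55,"ty":16,"tz":255,"rx":0,"ry":0,"rz":0,"fingers":50},{"tx":55,"ty":16,"tz":255,"rx":0,"ry":0,"rz":0,"fingers":50}]' 30
python3 - <<'E'
from m import *
show();go([427.3,193.8,36],1.505)
p,d=grab("side","19"); crop(p,"side19c",170,120,330,240,5)
E
```

```text
t [ 55.6  16.4 254.4] r [-0.001  0.    -0.001]
time: 36.85
eef_pos: [428.2, 194.8, 121.5]
eef_rot: [0.818, 1.571, 2.323]
force: [0.5, 0.1, 0.4]
finger_gap: 50.1
t 36.85 pos [428.2 194.8 121.5] jaw 1.505 x [-0.  0. -1.] F [0.5 0.1 0.4] gap 50.1 q [ 0.42  0.24  2.04  0.    0.86 -1.08]
 t [85.5  0.8 -1.1] r [ 0.  0. -0.]
```

View pics/side19c.png

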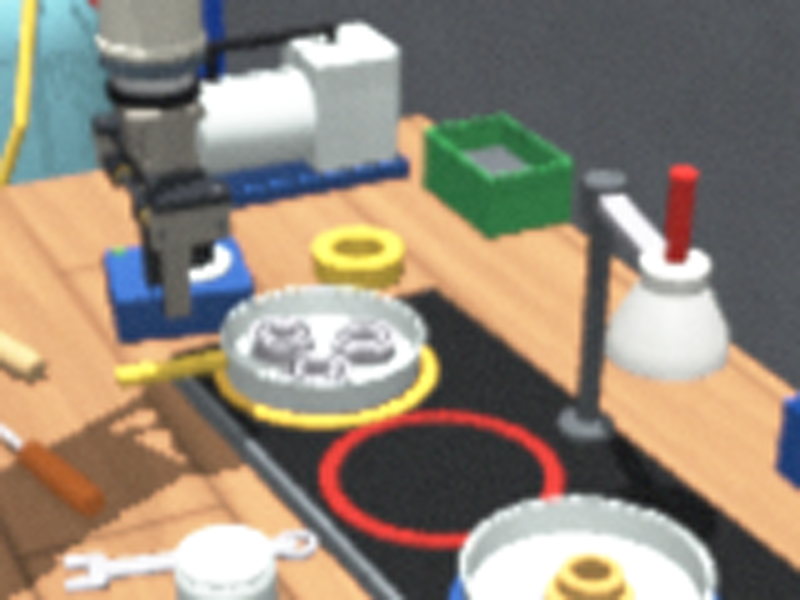

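```bash
python3 -m jog '[{"tx":40,"ty":0,"tz":-1,"rx":0,"ry":0,"rz":0,"fingers":50},{"tx":70,"ty":0,"tz":-1,"rx":0,"ry":0,"rz":0,"fingers":50},{"tx":85,"ty":0,"tz":-1,"rx":0,"ry":0,"rz":0,"fingers":50},{"tx":85,"ty":0,"tz":-1,"rx":0,"ry":0,"rz":0,"fingers":30},{"tx":85,"ty":0,"tz":-1,"rx":0,"ry":0,"rz":0,"fingers":6},{"tx":85,"ty":0,"tz":-1,"rx":0,"ry":0,"rz":0,"fingers":6},{"tx":85,"ty":0,"tz":-1,"rx":0,"ry":0,"rz":0,"fingers":6},{"tx":85,"ty":0,"tz":-1,"rx":0,"ry":0,"rz":0,"fingers":6},{"tx":85,"ty":0,"tz":-1,"rx":0,"ry":0,"rz":0,"fingers":6}]' 30
python3 - <<'E'
from m import *
show(); p,R=tool(); go(p+[13.5,-199,0])
E
```

```text
time: 38.02
eef_pos: [428.7, 194.1, 36.9]
eef_rot: [-0.966, 1.569, 0.539]
force: [-1.8, 1.7, 6.4]
finger_gap: 13.6
t 38.02 pos [428.7 194.1  36.9] jaw 1.505 x [ 0.002  0.001 -1.   ] F [-1.8  1.7  6.4] gap 13.6 q [ 0.42  0.38  2.1   0.    0.66 -1.08]
 t [  -0.2  -26.5 -197.7] r [0. 0. 0.]
```

```bash
python3 -m jog '[{"tx":0,"ty":-0.7,"tz":-5,"rx":0,"ry":0,"rz":0,"fingers":6},{"tx":0,"ty":-1.9,"tz":-14,"rx":0,"ry":0,"rz":0,"fingers":6},{"tx":0,"ty":-3.2,"tz":-24,"rx":0,"ry":0,"rz":0,"fingers":6},{"tx":0,"ty":-4.7,"tz":-35,"rx":0,"ry":0,"rz":0,"fingers":6},{"tx":0,"ty":-6.2,"tz":-46,"rx":0,"ry":0,"rz":0,"fingers":6},{"tx":0,"ty":-7.6,"tz":-57,"rx":0,"ry":0,"rz":0,"fingers":6},{"tx":0,"ty":-9.1,"tz":-68,"rx":0,"ry":0,"rz":0,"fingers":6},{"tx":0,"ty":-10.6,"tz":-79,"rx":0,"ry":0,"rz":0,"fingers":6},{"tx":0,"ty":-12,"tz":-90,"rx":0,"ry":0,"rz":0,"fingers":6},{"tx":0,"ty":-13.2,"tz":-98.5,"rx":0,"ry":0,"rz":0,"fingers":6}]' 30
python3 - <<'E'
from m import *
show(); go([442.2,-4.8,37],1.505)
p,d=grab("side","20"); crop(p,"side20c",170,120,330,240,5)
E
```

```text
time: 39.28
eef_pos: [435.9, 95.0, 36.9]
eef_rot: [-1.07, 1.568, 0.437]
force: [-0.8, 7.7, 5.3]
finger_gap: 15.8
t 39.27 pos [435.9  95.   36.9] jaw 1.506 x [ 0.003  0.001 -1.   ] F [-0.8  7.7  5.3] gap 15.8 q [ 0.21  0.35  2.15  0.    0.64 -1.3 ]
 t [ -0.2 -12.7 -99.2] r [0.001 0.001 0.002]
```

View pics/side20c.png

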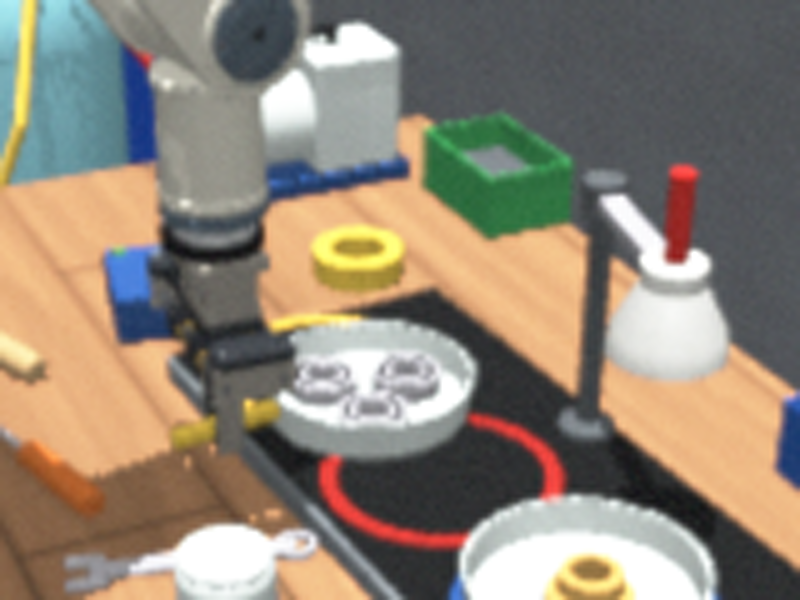

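```bash
python3 -m jog '[{"tx":0,"ty":0,"tz":0,"rx":0,"ry":0,"rz":0,"fingers":6},{"tx":0,"ty":0,"tz":0,"rx":0,"ry":0,"rz":0,"fingers":6},{"tx":0,"ty":0,"tz":0,"rx":0,"ry":0,"rz":0,"fingers":6}]' 30
python3 - <<'E'
from m import *
show(); go([442.2,-4.8,37],1.505)
p,d=grab("top","21"); crop(p,"top21c",110,120,350,270,3)
E
```

```text
time: 39.7
eef_pos: [435.9, 94.8, 36.9]
eef_rot: [-1.289, 1.568, 0.217]
force: [0.7, 3.8, 6.9]
finger_gap: 15.2
t 39.70 pos [435.9  94.8  36.9] jaw 1.506 x [ 0.002  0.001 -1.   ] F [0.7 3.8 6.9] gap 15.2 q [ 0.21  0.35  2.15  0.    0.64 -1.3 ]
 t [ -0.1 -12.7 -99. ] r [0.001 0.001 0.002]
```

View pics/top21c.png

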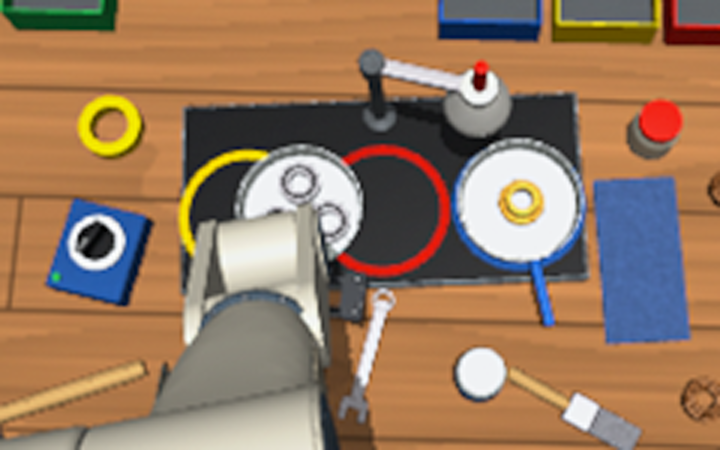

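```bash
python3 - <<'E'
from m import *
p=cv2.imread("pics/top21.png"); print(panfit("top",p,(185,235,165,190),(569,86),lambda D:D[:,0]>0))
E
python3 -m jog '[{"tx":0,"ty":0,"tz":0,"rx":0,"ry":0,"rz":0,"fingers":6},{"tx":0,"ty":-1.2,"tz":-8,"rx":0,"ry":0,"rz":0,"fingers":6},{"tx":0,"ty":-2.4,"tz":-18,"rx":0,"ry":0,"rz":0,"fingers":6},{"tx":0,"ty":-3.7,"tz":-28,"rx":0,"ry":0,"rz":0,"fingers":6},{"tx":0,"ty":-5,"tz":-38,"rx":0,"ry":0,"rz":0,"fingers":6},{"tx":0,"ty":-6.3,"tz":-48,"rx":0,"ry":0,"rz":0,"fingers":6},{"tx":0,"ty":-7.6,"tz":-58,"rx":0,"ry":0,"rz":0,"fingers":6},{"tx":0,"ty":-9,"tz":-68,"rx":0,"ry":0,"rz":0,"fingers":6},{"tx":0,"ty":-10,"tz":-77,"rx":0,"ry":0,"rz":0,"fingers":6},{"tx":0,"ty":-11.2,"tz":-85,"rx":0,"ry":0,"rz":0,"fingers":6}]' 45
python3 - <<'E'
from m import *
show()
p,d=grab("side","22"); crop(p,"side22c",170,120,330,240,5)
p,d=grab("top","22"); print(panfit("top",p,(210,258,160,190),(573,1),lambda D:D[:,0]>0))
E
```

```text
(array([571.96409014, 101.11187099]), np.int64(60), np.float64(1.1786667387897154))
time: 41.0
eef_pos: [441.2, 9.4, 36.9]
eef_rot: [-1.025, 1.569, 0.481]
force: [-1.0, 9.5, 7.9]
finger_gap: 14.8
t 41.00 pos [441.2   9.4  36.9] jaw 1.506 x [ 0.002  0.001 -1.   ] F [-1.   9.5  7.9] gap 14.8 q [ 0.02  0.35  2.16  0.    0.64 -1.49]
(array([576.5740993 ,  14.15409083]), np.int64(58), np.float64(1.4296637280572426))
```

View pics/side22c.png

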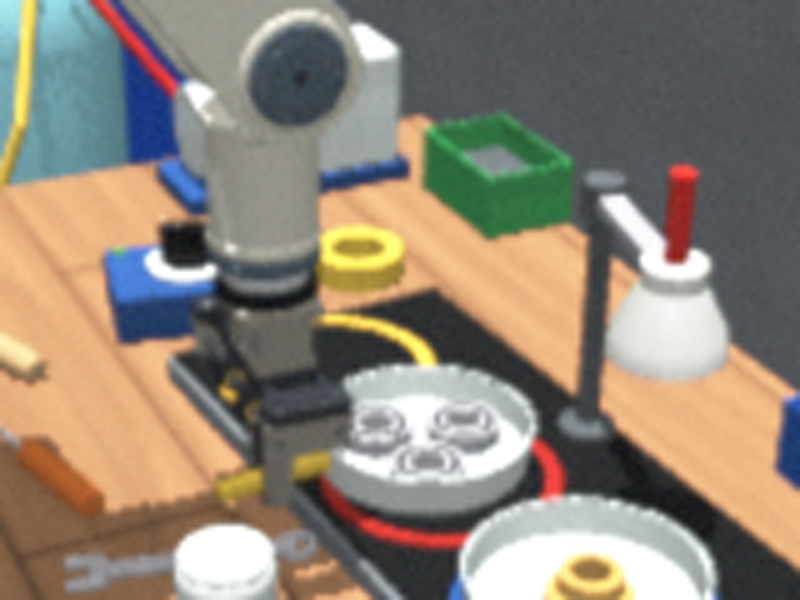

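```bash
python3 -c "
from m import *
crop(cv2.imread('pics/top22.png'),'top22c',150,120,350,270,4)"
```

```text
(no output)
```

View pics/top22c.png

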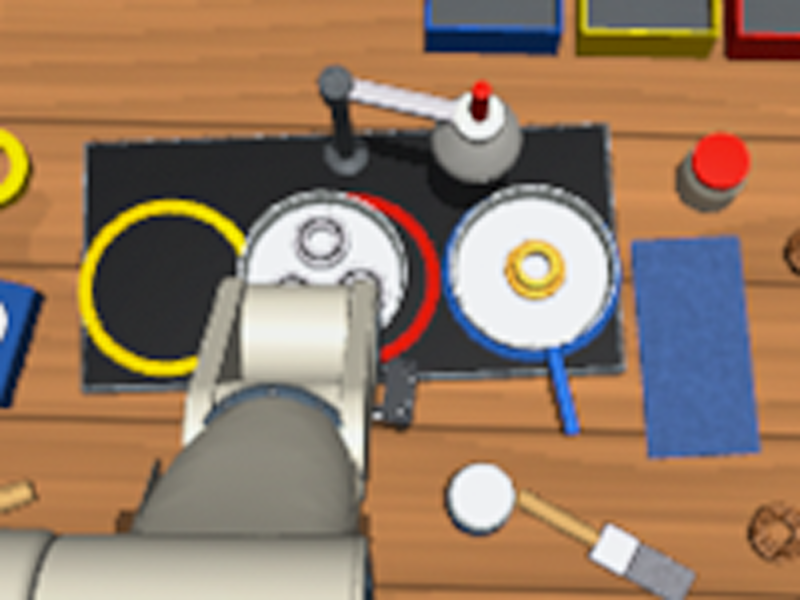

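```bash
python3 - <<'E'
from m import *
p,R=tool(); go(p+[-1,-27.5,0])
E
python3 -m jog '[{"tx":0,"ty":0.5,"tz":-5,"rx":0,"ry":0,"rz":0,"fingers":6},{"tx":0,"ty":0.6,"tz":-12,"rx":0,"ry":0,"rz":0,"fingers":6},{"tx":0,"ty":0.7,"tz":-20,"rx":0,"ry":0,"rz":0,"fingers":6},{"tx":0,"ty":-0.8,"tz":-27,"rx":0,"ry":0,"rz":0,"fingers":6},{"tx":0,"ty":-0.8,"tz":-27.5,"rx":0,"ry":0,"rz":0,"fingers":6},{"tx":0,"ty":-0.8,"tz":-27.5,"rx":0,"ry":0,"rz":0,"fingers":6}]' 45
python3 - <<'E'
from m import *
show()
p,d=grab("top","23"); print(panfit("top",p,(210,262,160,190),(576,-13),lambda D:D[:,0]>0))
crop(p,'top23c',150,120,350,270,4)
E
```

```text
t [ -0.   -0.8 -27.5] r [0. 0. 0.]
time: 41.85
eef_pos: [440.2, -18.4, 36.9]
eef_rot: [-1.405, 1.569, 0.101]
force: [0.2, 5.0, 7.9]
finger_gap: 14.2
t 41.85 pos [440.2 -18.4  36.9] jaw 1.506 x [ 0.002  0.    -1.   ] F [0.2 5.  7.9] gap 14.2 q [-0.05  0.35  2.16  0.    0.64 -1.55]
(array([575.99117995, -14.12370467]), np.int64(58), np.float64(1.438422695061007))
```

View pics/top23c.png

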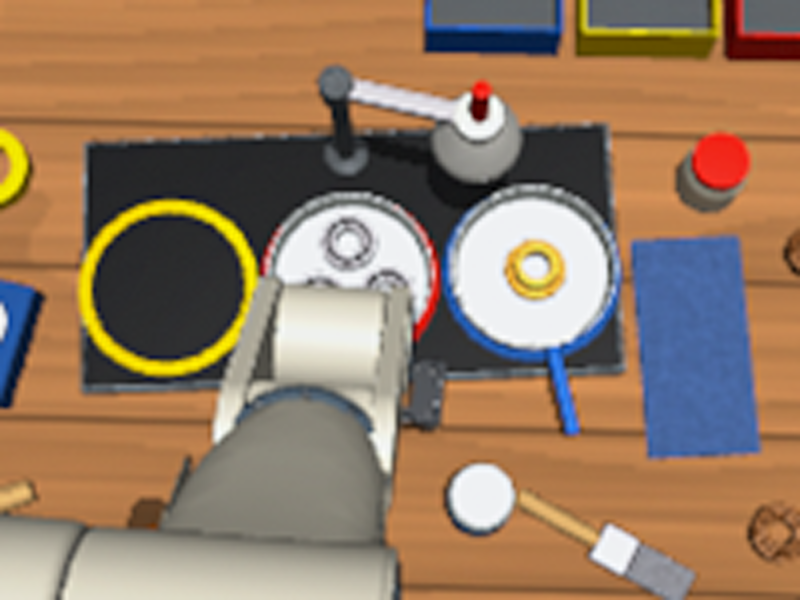

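```bash
python3 -m jog '[{"tx":0,"ty":0,"tz":0,"rx":0,"ry":0,"rz":0,"fingers":30},{"tx":0,"ty":0,"tz":0,"rx":0,"ry":0,"rz":0,"fingers":50},{"tx":0,"ty":0,"tz":0,"rx":0,"ry":0,"rz":0,"fingers":50},{"tx":-20,"ty":0,"tz":0,"rx":0,"ry":0,"rz":0,"fingers":50},{"tx":-70,"ty":0,"tz":0,"rx":0,"ry":0,"rz":0,"fingers":50},{"tx":-130,"ty":0,"tz":0,"rx":0.15,"ry":0,"rz":0,"fingers":50},{"tx":-190,"ty":0,"tz":0,"rx":0.3,"ry":0,"rz":0,"fingers":50},{"tx":-250,"ty":0,"tz":0,"rx":0.45,"ry":0,"rz":0,"fingers":50},{"tx":-310,"ty":0,"tz":0,"rx":0.6,"ry":0,"rz":0,"fingers":50},{"tx":-363,"ty":0,"tz":0,"rx":0.75,"ry":0,"rz":0,"fingers":50}]' 30
python3 - <<'E'
from m import *
show(); go([685,-140.6,400],-0.2)
p,d=grab("side","24"); crop(p,'side24c',170,120,330,240,5)
p,d=grab("top","24"); crop(p,'top24c',150,120,350,270,4)
E
```

```text
time: 43.15
eef_pos: [438.9, -18.8, 401.4]
eef_rot: [-0.85, 1.57, -0.1]
force: [1.2, -0.6, -0.3]
finger_gap: 50.1
t 43.15 pos [438.9 -18.8 401.4] jaw 0.750 x [ 0.001 -0.    -1.   ] F [ 1.2 -0.6 -0.3] gap 50.1 q [-0.05 -0.09  1.74 -0.    1.49 -0.8 ]
 t [   1.8 -256.8   97. ] r [0.95  0.001 0.   ]
```

View pics/side24c.png

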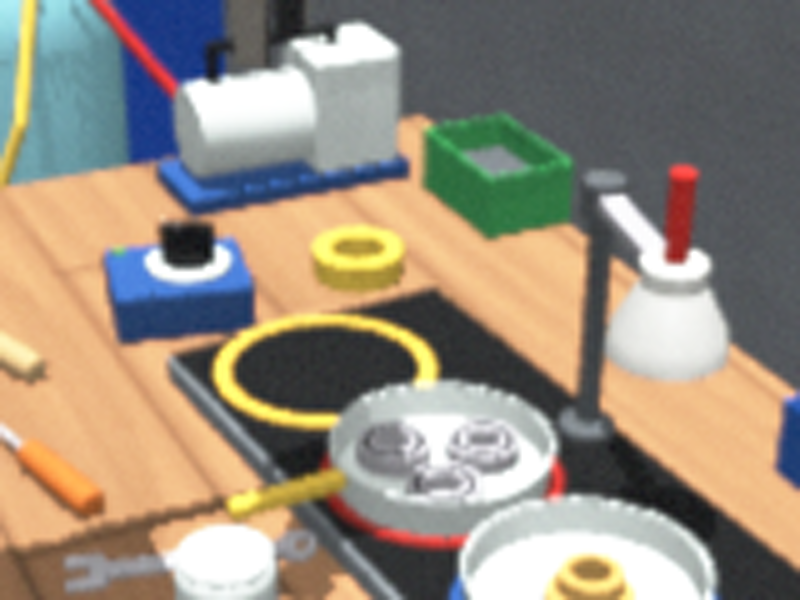

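View pics/top24c.png

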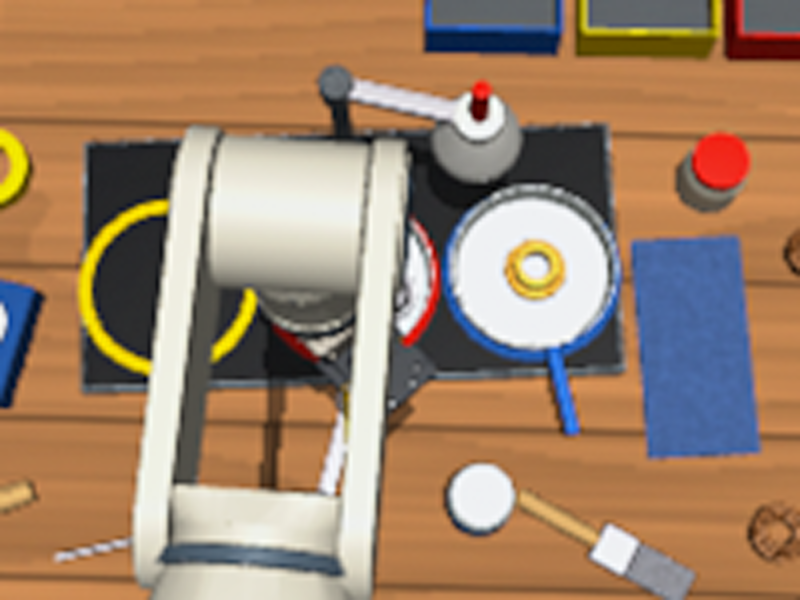

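```bash
python3 - <<'E'
from m import *
n="top";p=cv2.imread("pics/top24.png"); m=red(p)>0; b=np.zeros_like(m); b[135:152,262:280]=m[135:152,262:280]
v,u=np.nonzero(b); print(sorted(zip(v,u))[:14]); k=v<=v.min()+3; print(ray(n,[(u[k].mean(),v[k].mean())],320))
E
python3 -m jog '[{"tx":0,"ty":-26,"tz":10,"rx":0.1,"ry":0,"rz":0,"fingers":60},{"tx":0,"ty":-70,"tz":27,"rx":0.25,"ry":0,"rz":0,"fingers":60},{"tx":0,"ty":-115,"tz":44,"rx":0.42,"ry":0,"rz":0,"fingers":60},{"tx":0,"ty":-160,"tz":61,"rx":0.59,"ry":0,"rz":0,"fingers":60},{"tx":0,"ty":-205,"tz":78,"rx":0.76,"ry":0,"rz":0,"fingers":60},{"tx":0,"ty":-240,"tz":91,"rx":0.95,"ry":0,"rz":0,"fingers":60},{"tx":0,"ty":-257,"tz":97,"rx":0.95,"ry":0,"rz":0,"fingers":60},{"tx":0,"ty":-257,"tz":97,"rx":0.95,"ry":0,"rz":0,"fingers":60},{"tx":0,"ty":-257,"tz":97,"rx":0.95,"ry":0,"rz":0,"fingers":60}]' 30
python3 - <<'E'
from m import *
show(); go([685.5,-140.6,277],-0.2)
p,d=grab("side","25"); crop(p,'side25c',200,70,380,220,4)
E
```

```text
[(np.int64(140), np.int64(269)), (np.int64(140), np.int64(270)), (np.int64(140), np.int64(271)), (np.int64(141), np.int64(268)), (np.int64(141), np.int64(269)), (np.int64(141), np.int64(270)), (np.int64(141), np.int64(271)), (np.int64(141), np.int64(272)), (np.int64(142), np.int64(268)), (np.int64(142), np.int64(269)), (np.int64(142), np.int64(270)), (np.int64(142), np.int64(271)), (np.int64(142), np.int64(272)), (np.int64(143), np.int64(268))]
[[ 686.51140855 -141.25696701  320.        ]]
time: 44.38
eef_pos: [685.2, -139.0, 398.4]
eef_rot: [3.086, 1.569, 2.891]
force: [-0.0, 0.1, -1.1]
finger_gap: 59.9
t 44.38 pos [ 685.2 -139.   398.4] jaw -0.194 x [-0.001  0.    -1.   ] F [-0.   0.1 -1.1] gap 59.9 q [-0.2   0.37  1.21  0.    1.56 -0.01]
 t [121.4  -1.5   0.7] r [ 0.006 -0.001 -0.   ]
```

View pics/side25c.png

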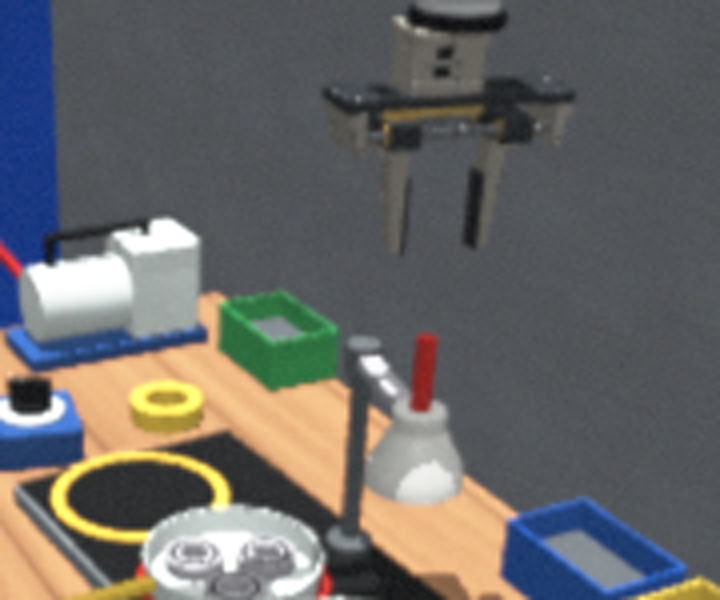

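```bash
python3 -m jog '[{"tx":40,"ty":-1.5,"tz":1,"rx":0,"ry":0,"rz":0,"fingers":60},{"tx":80,"ty":-1.5,"tz":1,"rx":0,"ry":0,"rz":0,"fingers":60},{"tx":105,"ty":-1.5,"tz":1,"rx":0,"ry":0,"rz":0,"fingers":60},{"tx":121,"ty":-1.5,"tz":1,"rx":0,"ry":0,"rz":0,"fingers":60},{"tx":121,"ty":-1.5,"tz":1,"rx":0,"ry":0,"rz":0,"fingers":25},{"tx":121,"ty":-1.5,"tz":1,"rx":0,"ry":0,"rz":0,"fingers":10},{"tx":121,"ty":-1.5,"tz":1,"rx":0,"ry":0,"rz":0,"fingers":10},{"tx":121,"ty":-1.5,"tz":1,"rx":0,"ry":0,"rz":0,"fingers":10},{"tx":121,"ty":-1.5,"tz":1,"rx":0,"ry":0,"rz":0,"fingers":10},{"tx":121,"ty":-1.5,"tz":1,"rx":0,"ry":0,"rz":0,"fingers":10}]' 8
python3 - <<'E'
from m import *
show()
p,R=tool(); H=np.array([714.9,-3.5]); d=p[:2]-H; a0=np.arctan2(-d[1],-d[0])-.067; r=np.hypot(*d); print(r,a0)
for a in np.linspace(a0,0,14)[1:]:
    q=H-r*np.array([np.cos(a+.067),np.sin(a+.067)])
    print(round(a,2),R.inv().apply(np.r_[q,p[2]]-p).round(1), round(a0-a,2))
E
```

```text
time: 45.68
eef_pos: [686.9, -141.1, 278.6]
eef_rot: [-0.058, 1.57, -0.253]
force: [-0.7, -0.1, 3.7]
finger_gap: 17.5
t 45.67 pos [ 686.9 -141.1  278.6] jaw -0.195 x [ 0.001 -0.    -1.   ] F [-0.7 -0.1  3.7] gap 17.5 q [-0.2   0.43  1.38 -0.    1.33 -0.01]
140.42885520087611 1.3029883330762093
1.2 [ -0.    0.8 -14. ] 0.1
1.1 [ -0.    3.  -27.9] 0.2
1.0 [ -0.    6.5 -41.6] 0.3
0.9 [ -0.   11.5 -54.7] 0.4
0.8 [ -0.   17.7 -67.4] 0.5
0.7 [ -0.1  25.1 -79.3] 0.6
0.6 [ -0.1  33.7 -90.4] 0.7
0.5 [-1.000e-01  4.340e+01 -1.007e+02] 0.8
0.4 [-1.000e-01  5.400e+01 -1.099e+02] 0.9
0.3 [-1.00e-01  6.55e+01 -1.18e+02] 1.0
0.2 [-1.000e-01  7.780e+01 -1.249e+02] 1.1
0.1 [-1.000e-01  9.070e+01 -1.305e+02] 1.2
0.0 [-1.000e-01  1.041e+02 -1.348e+02] 1.3
```

```bash
python3 -m jog '[{"tx":0,"ty":1,"tz":-14,"rx":0.1,"ry":0,"rz":0,"fingers":10},{"tx":0,"ty":3,"tz":-28,"rx":0.2,"ry":0,"rz":0,"fingers":10},{"tx":0,"ty":6.5,"tz":-41.5,"rx":0.3,"ry":0,"rz":0,"fingers":10},{"tx":0,"ty":11.5,"tz":-54.5,"rx":0.4,"ry":0,"rz":0,"fingers":10},{"tx":0,"ty":17.5,"tz":-67.5,"rx":0.5,"ry":0,"rz":0,"fingers":10},{"tx":0,"ty":25,"tz":-79.5,"rx":0.6,"ry":0,"rz":0,"fingers":10},{"tx":0,"ty":33.5,"tz":-90.5,"rx":0.7,"ry":0,"rz":0,"fingers":10},{"tx":0,"ty":43.5,"tz":-100.5,"rx":0.8,"ry":0,"rz":0,"fingers":10},{"tx":0,"ty":54,"tz":-110,"rx":0.9,"ry":0,"rz":0,"fingers":10},{"tx":0,"ty":65.5,"tz":-118,"rx":1.0,"ry":0,"rz":0,"fingers":10}]' 8
python3 - <<'E'
from m import *
show()
p,R=tool(); H=np.array([714.9,-3.5]); d=p[:2]-H; a0=np.arctan2(-d[1],-d[0])-.067; r=np.hypot(*d); print(r,a0)
for a in np.linspace(a0,0,4)[1:]:
    q=H-r*np.array([np.cos(a+.067),np.sin(a+.067)])
    print(round(a,2),R.inv().apply(np.r_[q,p[2]]-p).round(1), round(a0-a,2))
E
```

```text
time: 46.92
eef_pos: [584.0, -53.7, 278.6]
eef_rot: [1.065, 1.569, -0.134]
force: [3.3, 0.4, 0.9]
finger_gap: 17.7
t 46.92 pos [584.  -53.7 278.6] jaw -1.198 x [ 0.002 -0.    -1.   ] F [3.3 0.4 0.9] gap 17.7 q [-0.09  0.24  1.65 -0.    1.26  1.1 ]
140.14581623570206 0.2991633787485059
0.2 [ -0.    0.8 -13.9] 0.1
0.1 [ -0.    3.  -27.7] 0.2
0.0 [ -0.    6.5 -41.3] 0.3
```

```bash
python3 -m jog '[{"tx":0,"ty":0.8,"tz":-14,"rx":0.1,"ry":0,"rz":0,"fingers":10},{"tx":0,"ty":3,"tz":-28,"rx":0.2,"ry":0,"rz":0,"fingers":10},{"tx":0,"ty":6,"tz":-38.5,"rx":0.28,"ry":0,"rz":0,"fingers":10},{"tx":0,"ty":6.5,"tz":-41.3,"rx":0.3,"ry":0,"rz":0,"fingers":10},{"tx":0,"ty":6.5,"tz":-41.3,"rx":0.3,"ry":0,"rz":0,"fingers":10},{"tx":0,"ty":6.5,"tz":-41.3,"rx":0.3,"ry":0,"rz":0,"fingers":10}]' 8
python3 - <<'E'
from m import *
show()
p,R=tool(); H=np.array([714.9,-3.5]); d=p[:2]-H; a0=np.arctan2(-d[1],-d[0])-.067; r=np.hypot(*d); print(r,a0)
p,d=grab("side","26"); crop(p,'side26c',170,80,330,240,4)
E
```

```text
time: 47.68
eef_pos: [574.9, -13.2, 278.5]
eef_rot: [1.96, 1.57, 0.466]
force: [-0.3, 1.0, 5.1]
finger_gap: 17.8
t 47.67 pos [574.9 -13.2 278.5] jaw -1.494 x [ 0.001  0.    -1.   ] F [-0.3  1.   5.1] gap 17.8 q [-0.03  0.22  1.67  0.    1.25  1.47]
140.37005480457472 0.0021897962137779475
```

View pics/side26c.png

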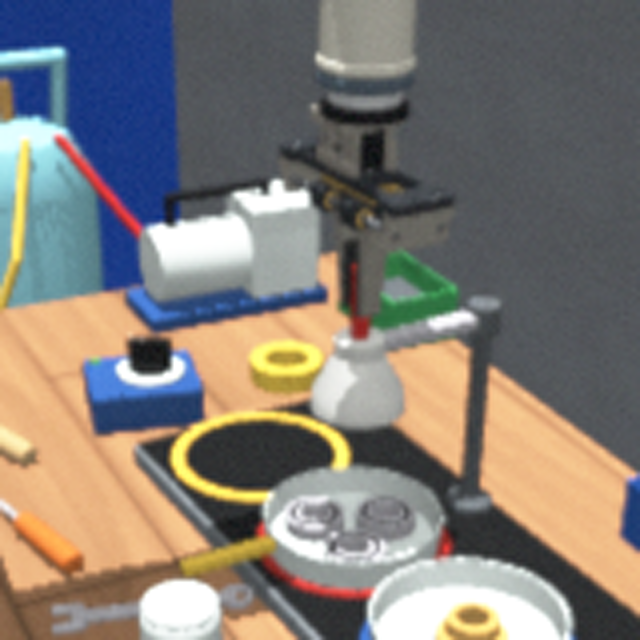

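```bash
python3 -m jog '[{"tx":0,"ty":0,"tz":0,"rx":0,"ry":0,"rz":0,"fingers":30},{"tx":0,"ty":0,"tz":0,"rx":0,"ry":0,"rz":0,"fingers":50},{"tx":0,"ty":0,"tz":0,"rx":0,"ry":0,"rz":0,"fingers":50},{"tx":-30,"ty":0,"tz":0,"rx":0,"ry":0,"rz":0,"fingers":50},{"tx":-80,"ty":0,"tz":0,"rx":0,"ry":0,"rz":0,"fingers":50},{"tx":-122,"ty":0,"tz":0,"rx":0,"ry":0,"rz":0,"fingers":50},{"tx":-122,"ty":0,"tz":0,"rx":0,"ry":0,"rz":0,"fingers":50}]' 8
python3 - <<'E'
from m import *
show()
p,d=grab("side","27"); crop(p,'side27c',180,150,230,205,12); crop(p,'side27d',170,80,330,240,4)
pt,dt=grab("top","27"); crop(pt,'top27c',115,175,170,230,12)
cv2.imwrite("pics/k.png",np.hstack([cv2.imread("pics/side27c.png")[:600,:600][:600],np.zeros((600,10,3),np.uint8)]))
W=cloud("top",dt)
for v in range(190,212): print(v,[ "%3.0f"%W[v,u,2] for u in range(130,158)])
E
```

```text
time: 48.6
eef_pos: [575.9, -13.3, 403.6]
eef_rot: [1.458, 1.565, -0.037]
force: [0.3, 0.7, -0.4]
finger_gap: 49.8
t 48.60 pos [575.9 -13.3 403.6] jaw -1.495 x [ 0.006 -0.    -1.   ] F [ 0.3  0.7 -0.4] gap 49.8 q [-0.03  0.15  1.49 -0.    1.5   1.47]
190 ['-10', ' -4', '  2', ' 52', ' 52', ' 48', ' 45', ' 46', ' 50', ' 49', ' 55', ' 56', ' 49', ' 58', ' 48', ' 49', ' 50', ' 48', ' 48', ' 51', ' 54', ' 48', ' 51', ' 50', ' 54', '  1', '  4', ' -1']
191 [' -2', '  0', '  2', ' 52', ' 51', ' 42', ' 55', ' 53', ' 52', ' 49', ' 50', ' 50', ' 55', ' 49', ' 55', ' 48', ' 56', ' 44', ' 48', ' 47', ' 50', ' 48', ' 51', ' 44', ' 49', ' 54', ' 46', ' 49']
192 ['  5', ' -1', '  3', ' 48', ' 53', ' 48', ' 50', ' 49', ' 48', ' 58', ' 61', ' 61', ' 53', ' 50', ' 56', ' 61', ' 52', ' 55', ' 49', ' 50', ' 49', ' 48', ' 49', ' 47', ' 48', ' 50', 'nan', ' 48']
193 [' -2', ' -1', ' 45', ' 45', ' 50', ' 45', ' 40', ' 52', ' 52', ' 57', ' 57', ' 51', ' 91', ' 94', ' 56', ' 54', ' 52', ' 62', ' 58', ' 49', ' 45', ' 45', ' 47', 'nan', ' 45', ' 48', ' 49', ' 46']
194 [' -7', '  2', ' 48', ' 48', ' 49', ' 52'
[... 2872 characters left out ...]
' 55', ' 48', ' 52', ' 49', ' 53', ' 47', ' 51', ' 50', ' 56', ' 44', ' 45', ' 31', ' 20', '  7']
209 [' 48', ' 56', ' 48', ' 45', ' 50', ' 46', ' 56', ' 46', ' 51', ' 55', ' 49', ' 53', ' 48', ' 55', ' 46', ' 46', ' 51', ' 54', ' 51', ' 49', ' 52', ' 50', ' 48', ' 53', ' 39', ' 27', ' 11', '  2']
210 [' 47', ' 48', ' 49', ' 47', ' 57', ' 46', ' 44', ' 53', ' 51', ' 49', ' 52', ' 45', ' 48', ' 50', ' 51', ' 48', ' 49', ' 47', ' 50', ' 51', ' 55', ' 48', ' 50', ' 49', ' 39', ' 17', '  2', '  6']
211 [' 55', ' 52', ' 48', ' 47', ' 49', ' 47', ' 51', ' 48', ' 51', ' 47', ' 47', ' 48', ' 49', ' 52', ' 45', ' 48', ' 46', ' 46', ' 50', ' 52', ' 46', ' 48', ' 53', ' 43', ' 32', '  9', '  2', '  5']
```

View pics/top27c.png

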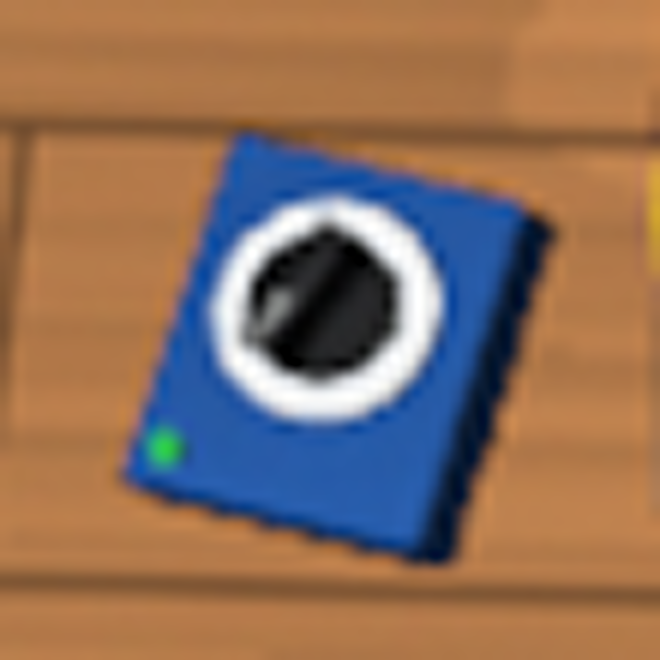

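View pics/side27c.png

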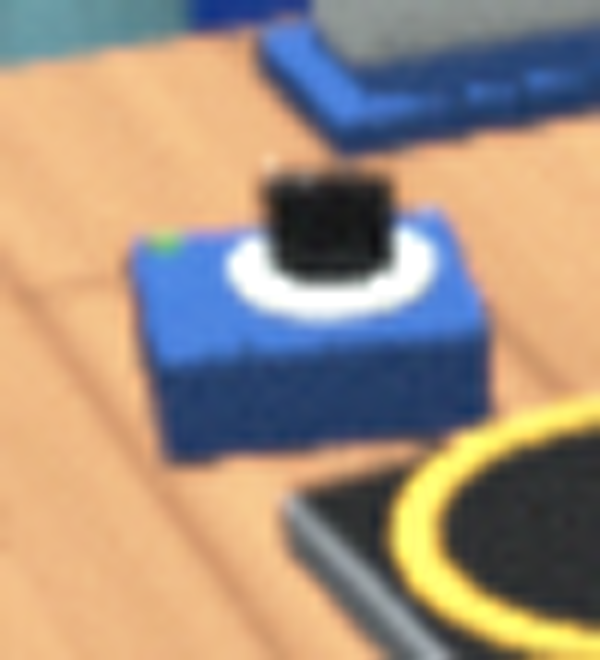

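View pics/side27d.png

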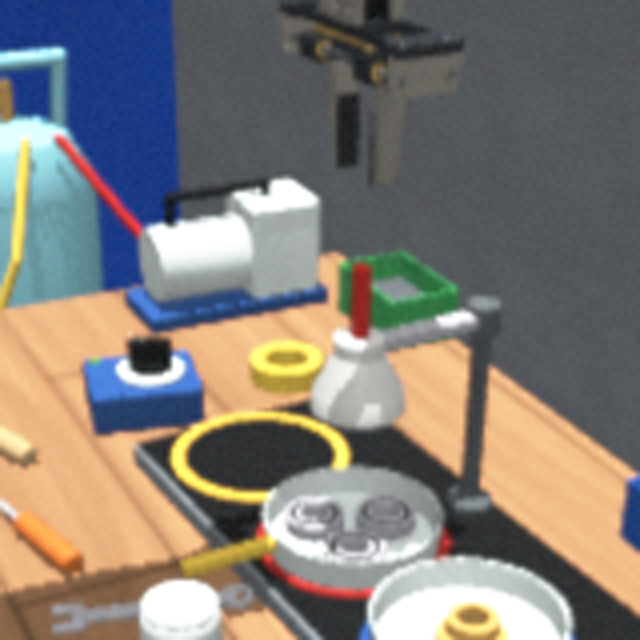

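Run:
```python
from m import *
W=cloud("top",np.load("pics/top27.npy")); pt=cv2.imread("pics/top27.png")
m=np.zeros((384,512),bool); m[188:210,130:156]=np.nan_to_num(W[188:210,130:156,2])>85
v,u=np.nonzero(m); print(len(u)); P=ray("top",np.c_[u,v],93.)[:,:2]
c=P.mean(0); w,V=np.linalg.eigh(np.cov((P-c).T)); d=V[:,1]; s=(P-c)@d; t=(P-c)@V[:,0]; print(c,np.arctan2(d[1],d[0]),s.min(),s.max(),t.min(),t.max())
print(cv2.minAreaRect(P.astype(np.float32)))
print("mark",ray("top",[(137.3,200.7)],93))
# white dial circle centre
h=hsv(pt); wm=np.zeros((384,512),np.uint8); wm[188:213,128:156]=((h[...,1]<60)&(h[...,2]>150))[188:213,128:156]
cs,_=cv2.findContours(wm,cv2.RETR_EXTERNAL,cv2.CHAIN_APPROX_NONE); k=max(cs,key=cv2.contourArea); (e,r)=cv2.minEnclosingCircle(k); print(e,r,ray("top",[e],54.))
m2=((h[...,2]<60)); mm=np.zeros((384,512),np.uint8); mm[188:212,130:154]=m2[188:212,130:154]; M=cv2.moments(mm); print("black",M["m10"]/M["m00"],M["m01"]/M["m00"],M["m00"])
ps=cv2.imread("pics/side27.png"); hs=hsv(ps); b=np.zeros((384,512),np.uint8); b[160:180,195:220]=(hs[...,2]<60)[160:180,195:220]
v,u=np.nonzero(b); print("side black",u.min(),u.max(),v.min(),v.max()); top=(u.min()+u.max())/2
print(ray("side",[(top,v.min()+.5)],93.),ray("side",[(207.5,172)],58))
```

```text
45
[514.55277578 380.22658914] 2.5732092690298547 -24.138342288180283 24.958177090230528 -7.7180203187610035 7.632872184042703
((514.294189453125, 380.6158142089844), (15.339035034179688, 49.02429962158203), 55.92143630981445)
mark [[503.11144322 389.11763153  93.        ]]
(141.76922607421875, 200.23077392578125) 9.545080184936523 [[513.33987417 383.28591207  54.        ]]
black 141.98947368421054 199.9578947368421 95.0
side black 203 211 165 172
[[509.85801183 373.42166624  93.        ]] [[511.62446133 376.01844602  58.        ]]
```

Run:
```python
from m import *
go([514,381,400])
```

```text
t [  -0.4  -30.3 -397.6] r [0. 0. 0.]
```

```bash
python3 -m jog '[{"tx":0,"ty":-2,"tz":-25,"rx":-0.1,"ry":0,"rz":0,"fingers":50},{"tx":0,"ty":-5,"tz":-65,"rx":-0.25,"ry":0,"rz":0,"fingers":50},{"tx":0,"ty":-9,"tz":-110,"rx":-0.42,"ry":0,"rz":0,"fingers":50},{"tx":0,"ty":-12,"tz":-155,"rx":-0.59,"ry":0,"rz":0,"fingers":50},{"tx":0,"ty":-15,"tz":-200,"rx":-0.76,"ry":0,"rz":0,"fingers":50},{"tx":0,"ty":-18,"tz":-245,"rx":-0.93,"ry":0,"rz":0,"fingers":50},{"tx":0,"ty":-22,"tz":-290,"rx":-1.1,"ry":0,"rz":0,"fingers":50},{"tx":0,"ty":-25,"tz":-335,"rx":-1.27,"ry":0,"rz":0,"fingers":50},{"tx":0,"ty":-28,"tz":-375,"rx":-1.44,"ry":0,"rz":0,"fingers":50},{"tx":0,"ty":-30,"tz":-397,"rx":-1.6,"ry":0,"rz":0,"fingers":50}]' 8
python3 - <<'E'
from m import *
show();go([514,381,200],0.99)
E
```

```text
time: 49.95
eef_pos: [513.4, 382.0, 397.5]
eef_rot: [-2.68, 1.567, -2.568]
force: [0.1, -0.5, -0.3]
finger_gap: 50.4
t 49.95 pos [513.4 382.  397.5] jaw 0.112 x [-0.003 -0.002 -1.   ] F [ 0.1 -0.5 -0.3] gap 50.4 q [0.64 0.27 1.36 0.   1.52 0.53]
 t [197.5  -0.7   1.1] r [-0.878 -0.004  0.   ]
```

```bash
python3 -m jog '[{"tx":20,"ty":0,"tz":0,"rx":-0.15,"ry":0,"rz":0,"fingers":50},{"tx":60,"ty":0,"tz":0,"rx":-0.33,"ry":0,"rz":0,"fingers":50},{"tx":110,"ty":0,"tz":0,"rx":-0.5,"ry":0,"rz":0,"fingers":50},{"tx":155,"ty":0,"tz":0,"rx":-0.68,"ry":0,"rz":0,"fingers":50},{"tx":195,"ty":0,"tz":0,"rx":-0.82,"ry":0,"rz":0,"fingers":50},{"tx":230,"ty":0,"tz":0,"rx":-0.878,"ry":0,"rz":0,"fingers":50},{"tx":260,"ty":0,"tz":0,"rx":-0.878,"ry":0,"rz":0,"fingers":45},{"tx":260,"ty":0,"tz":0,"rx":-0.878,"ry":0,"rz":0,"fingers":45},{"tx":260,"ty":0,"tz":0,"rx":-0.878,"ry":0,"rz":0,"fingers":45}]' 8
python3 - <<'E'
from m import *
show();go([514,381,74],0.99)
p,d=grab("side","28"); crop(p,'side28c',170,110,250,200,7)
E
```

```text
time: 51.08
eef_pos: [514.5, 380.4, 140.3]
eef_rot: [2.784, 1.57, -2.516]
force: [0.4, -0.5, 1.1]
finger_gap: 45.4
t 51.08 pos [514.5 380.4 140.3] jaw 0.983 x [-0. -0. -1.] F [ 0.4 -0.5  1.1] gap 45.4 q [ 0.63  0.45  1.66  0.    1.03 -0.35]
 t [66.3  0.7  0.2] r [-0.007 -0.    -0.   ]
```

View pics/side28c.png

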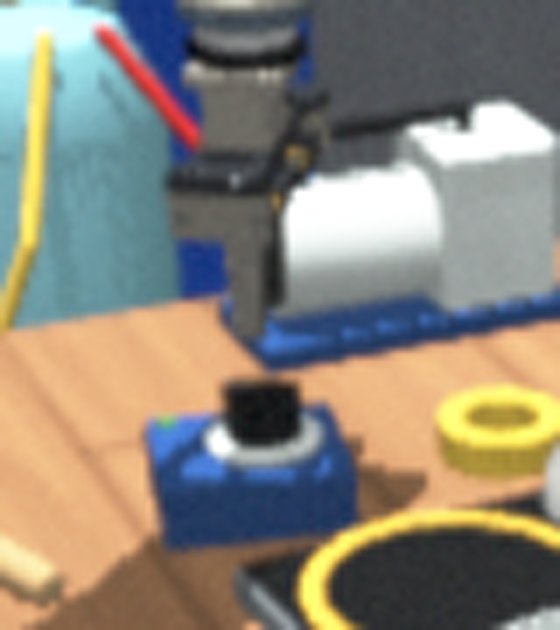

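```bash
python3 -m jog '[{"tx":30,"ty":0.5,"tz":0,"rx":0,"ry":0,"rz":0,"fingers":45},{"tx":52,"ty":0.5,"tz":0,"rx":0,"ry":0,"rz":0,"fingers":45},{"tx":66,"ty":0.5,"tz":0,"rx":0,"ry":0,"rz":0,"fingers":45},{"tx":66,"ty":0.5,"tz":0,"rx":0,"ry":0,"rz":0,"fingers":30},{"tx":66,"ty":0.5,"tz":0,"rx":0,"ry":0,"rz":0,"fingers":20},{"tx":66,"ty":0.5,"tz":0,"rx":0,"ry":0,"rz":0,"fingers":6},{"tx":66,"ty":0.5,"tz":0,"rx":0,"ry":0,"rz":0,"fingers":6},{"tx":66,"ty":0.5,"tz":0,"rx":0,"ry":0,"rz":0,"fingers":6},{"tx":66,"ty":0.5,"tz":0,"rx":0,"ry":0,"rz":0,"fingers":6}]' 15
python3 - <<'E'
from m import *
show(); print(np.round(manip.state()["moment"],2))
E
```

```text
time: 52.25
eef_pos: [516.8, 383.6, 75.5]
eef_rot: [-0.224, 1.563, 0.758]
force: [6.7, 8.8, -6.5]
finger_gap: 14.0
t 52.25 pos [516.8 383.6  75.5] jaw 0.983 x [ 0.006  0.005 -1.   ] F [ 6.7  8.8 -6.5] gap 14.0 q [ 0.64  0.53  1.7   0.    0.9  -0.35]
[ 1.5  -1.06 -0.  ]
```

```bash
python3 -m jog '[{"tx":0,"ty":0,"tz":3,"rx":0,"ry":0,"rz":0,"fingers":6},{"tx":0,"ty":0,"tz":4,"rx":0,"ry":0,"rz":0,"fingers":6}]' 15
python3 - <<'E'
from m import *
show(); print(np.round(manip.state()["moment"],2))
E
```

```text
time: 52.5
eef_pos: [516.9, 383.8, 75.3]
eef_rot: [-1.52, 1.57, -0.536]
force: [-0.2, -5.0, 7.8]
finger_gap: 14.0
t 52.50 pos [516.9 383.8  75.3] jaw 0.983 x [ 0.001 -0.    -1.   ] F [-0.2 -5.   7.8] gap 14.0 q [ 0.64  0.53  1.7  -0.    0.91 -0.35]
[-1.02  0.18  0.03]
```

```bash
python3 -m jog '[{"tx":0,"ty":0,"tz":-1,"rx":0.08,"ry":0,"rz":0,"fingers":6},{"tx":0,"ty":0,"tz":-1,"rx":0.2,"ry":0,"rz":0,"fingers":6},{"tx":0,"ty":0,"tz":-1,"rx":0.32,"ry":0,"rz":0,"fingers":6},{"tx":0,"ty":0,"tz":-1,"rx":0.44,"ry":0,"rz":0,"fingers":6},{"tx":0,"ty":0,"tz":-1,"rx":0.56,"ry":0,"rz":0,"fingers":6},{"tx":0,"ty":0,"tz":-1,"rx":0.68,"ry":0,"rz":0,"fingers":6},{"tx":0,"ty":0,"tz":-1,"rx":0.8,"ry":0,"rz":0,"fingers":6}]' 15
python3 - <<'E'
from m import *
show(); print(np.round(manip.state()["moment"],2))
E
```

```text
time: 53.38
eef_pos: [514.8, 382.4, 75.3]
eef_rot: [-2.637, 1.568, -2.458]
force: [-5.6, -3.8, 12.4]
finger_gap: 14.1
t 53.38 pos [514.8 382.4  75.3] jaw 0.179 x [-0.002 -0.002 -1.   ] F [-5.6 -3.8 12.4] gap 14.1 q [ 0.64  0.53  1.7  -0.    0.91  0.46]
[-0.93  1.29  0.08]
```

```bash
python3 -m jog '[{"tx":-1,"ty":0,"tz":-1,"rx":0.08,"ry":0,"rz":0,"fingers":6},{"tx":-1,"ty":0,"tz":-1,"rx":0.2,"ry":0,"rz":0,"fingers":6},{"tx":-1,"ty":0,"tz":-1,"rx":0.32,"ry":0,"rz":0,"fingers":6},{"tx":-1,"ty":0,"tz":-1,"rx":0.44,"ry":0,"rz":0,"fingers":6},{"tx":-1,"ty":0,"tz":-1,"rx":0.52,"ry":0,"rz":0,"fingers":6}]' 15
python3 - <<'E'
from m import *
show(); print(np.round(manip.state()["moment"],2))
p,d=grab("side","29"); crop(p,'side29c',170,110,250,200,7)
E
```

```text
time: 54.0
eef_pos: [513.1, 382.5, 75.4]
eef_rot: [-2.4, 1.567, -2.74]
force: [-6.5, -0.6, 5.0]
finger_gap: 14.1
t 54.00 pos [513.1 382.5  75.4] jaw -0.340 x [-0.003 -0.001 -1.   ] F [-6.5 -0.6  5. ] gap 14.1 q [0.64 0.53 1.7  0.   0.91 0.98]
[-0.19  1.35  0.08]
```

View pics/side29c.png

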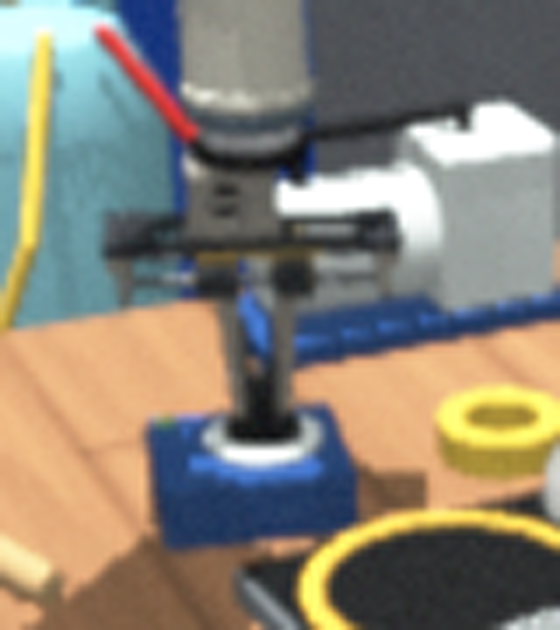

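```bash
python3 -m jog '[{"tx":0,"ty":0,"tz":-1,"rx":0.05,"ry":0,"rz":0,"fingers":6},{"tx":0,"ty":0,"tz":-1.5,"rx":0.12,"ry":0,"rz":0,"fingers":6},{"tx":0,"ty":0,"tz":-1.5,"rx":0.2,"ry":0,"rz":0,"fingers":6},{"tx":0,"ty":0,"tz":-1.5,"rx":0.26,"ry":0,"rz":0,"fingers":6}]' 15
python3 - <<'E'
from m import *
show(); print(np.round(manip.state()["moment"],2))
E
```

```text
time: 54.55
eef_pos: [512.2, 382.9, 75.4]
eef_rot: [-1.986, 1.568, -2.586]
force: [-3.7, -0.5, 2.2]
finger_gap: 14.0
t 54.55 pos [512.2 382.9  75.4] jaw -0.599 x [-0.002 -0.001 -1.   ] F [-3.7 -0.5  2.2] gap 14.0 q [0.64 0.53 1.7  0.   0.91 1.24]
[-0.33  0.88  0.04]
```

```bash
python3 -m jog '[{"tx":0,"ty":0,"tz":-1,"rx":0.06,"ry":0,"rz":0,"fingers":6},{"tx":0,"ty":0,"tz":-1,"rx":0.12,"ry":0,"rz":0,"fingers":6},{"tx":0,"ty":0,"tz":-1,"rx":0.18,"ry":0,"rz":0,"fingers":6},{"tx":0,"ty":0,"tz":-1,"rx":0.24,"ry":0,"rz":0,"fingers":6}]' 15
python3 - <<'E'
from m import *
show(); print(np.round(manip.state()["moment"],2))
E
```

```text
time: 55.05
eef_pos: [511.6, 383.4, 75.4]
eef_rot: [-1.689, 1.569, -2.528]
force: [-3.1, -1.7, 3.1]
finger_gap: 14.2
t 55.05 pos [511.6 383.4  75.4] jaw -0.839 x [-0.002 -0.001 -1.   ] F [-3.1 -1.7  3.1] gap 14.2 q [0.64 0.53 1.7  0.   0.91 1.48]
[-0.29  0.71 -0.01]
```

```bash
python3 -m jog '[{"tx":0,"ty":0,"tz":-0.5,"rx":0.06,"ry":0,"rz":0,"fingers":6},{"tx":0,"ty":0,"tz":-0.5,"rx":0.12,"ry":0,"rz":0,"fingers":6},{"tx":0,"ty":0,"tz":-0.5,"rx":0.12,"ry":0,"rz":0,"fingers":6}]' 15
python3 - <<'E'
from m import *
show(); print(np.round(manip.state()["moment"],2))
E
python3 -m jog '[{"tx":0,"ty":0,"tz":0,"rx":0.06,"ry":0,"rz":0,"fingers":6},{"tx":0,"ty":0,"tz":0,"rx":0.1,"ry":0,"rz":0,"fingers":6},{"tx":0,"ty":0,"tz":0,"rx":0.1,"ry":0,"rz":0,"fingers":6}]' 15
python3 - <<'E'
from m import *
show(); print(np.round(manip.state()["moment"],2))
E
```

```text
time: 55.42
eef_pos: [511.4, 383.8, 75.4]
eef_rot: [-1.527, 1.569, -2.483]
force: [-4.0, -3.3, 5.4]
finger_gap: 14.1
t 55.42 pos [511.4 383.8  75.4] jaw -0.957 x [-0.002 -0.001 -1.   ] F [-4.  -3.3  5.4] gap 14.1 q [ 0.64  0.53  1.7  -0.    0.91  1.6 ]
[-0.67  0.87  0.01]
time: 55.8
eef_pos: [511.2, 384.1, 75.4]
eef_rot: [-1.627, 1.569, -2.683]
force: [-4.5, -2.4, 5.1]
finger_gap: 13.7
t 55.80 pos [511.2 384.1  75.4] jaw -1.056 x [-0.002 -0.001 -1.   ] F [-4.5 -2.4  5.1] gap 13.7 q [0.64 0.53 1.7  0.   0.91 1.7 ]
[-0.36  1.07 -0.09]
```

```bash
python3 -m jog '[{"tx":0,"ty":0,"tz":0,"rx":0.05,"ry":0,"rz":0,"fingers":6},{"tx":0,"ty":0,"tz":0,"rx":0.1,"ry":0,"rz":0,"fingers":6},{"tx":0,"ty":0,"tz":0,"rx":0.1,"ry":0,"rz":0,"fingers":6}]' 15
python3 - <<'E'
from m import *
show(); print(np.round(manip.state()["moment"],2))
E
python3 -m jog '[{"tx":0,"ty":0,"tz":0,"rx":0.05,"ry":0,"rz":0,"fingers":6},{"tx":0,"ty":0,"tz":0,"rx":0.1,"ry":0,"rz":0,"fingers":6},{"tx":0,"ty":0,"tz":0,"rx":0.1,"ry":0,"rz":0,"fingers":6}]' 15
python3 - <<'E'
from m import *
show(); print(np.round(manip.state()["moment"],2))
E
```

```text
time: 56.18
eef_pos: [511.1, 384.3, 75.4]
eef_rot: [-1.721, 1.569, -2.877]
force: [-5.4, -1.0, 5.7]
finger_gap: 14.1
t 56.17 pos [511.1 384.3  75.4] jaw -1.156 x [-0.002 -0.001 -1.   ] F [-5.4 -1.   5.7] gap 14.1 q [0.64 0.53 1.7  0.   0.91 1.8 ]
[-0.18  1.21 -0.02]
time: 56.55
eef_pos: [511.0, 384.6, 75.4]
eef_rot: [-1.762, 1.569, -3.018]
force: [-6.2, -0.5, 4.9]
finger_gap: 13.6
t 56.55 pos [511.  384.6  75.4] jaw -1.256 x [-0.002 -0.    -1.   ] F [-6.2 -0.5  4.9] gap 13.6 q [0.64 0.53 1.7  0.   0.91 1.9 ]
[-0.    1.25  0.22]
```

```bash
python3 -m jog '[{"tx":0,"ty":0,"tz":0,"rx":0.03,"ry":0,"rz":0,"fingers":6},{"tx":0,"ty":0,"tz":0,"rx":0.06,"ry":0,"rz":0,"fingers":6},{"tx":0,"ty":0,"tz":0,"rx":0.06,"ry":0,"rz":0,"fingers":6}]' 15
python3 - <<'E'
from m import *
for i in range(1): show(); print(np.round(manip.state()["moment"],2))
E
python3 -m jog '[{"tx":0,"ty":0,"tz":0,"rx":0.05,"ry":0,"rz":0,"fingers":6},{"tx":0,"ty":0,"tz":0,"rx":0.06,"ry":0,"rz":0,"fingers":6},{"tx":0,"ty":0,"tz":0,"rx":0.06,"ry":0,"rz":0,"fingers":6}]' 15
python3 - <<'E'
from m import *
show(); print(np.round(manip.state()["moment"],2))
E
```

```text
time: 56.92
eef_pos: [511.3, 384.6, 75.4]
eef_rot: [-1.689, 1.569, -3.004]
force: [-5.3, 0.7, 3.9]
finger_gap: 14.5
t 56.92 pos [511.3 384.6  75.4] jaw -1.315 x [-0.001 -0.    -1.   ] F [-5.3  0.7  3.9] gap 14.5 q [0.64 0.53 1.7  0.   0.91 1.96]
[0.01 1.15 0.47]
time: 57.3
eef_pos: [511.7, 384.7, 75.3]
eef_rot: [-1.911, 1.57, 2.997]
force: [-5.7, 0.6, 3.8]
finger_gap: 15.8
t 57.30 pos [511.7 384.7  75.3] jaw -1.375 x [-0.001  0.    -1.   ] F [-5.7  0.6  3.8] gap 15.8 q [0.64 0.53 1.7  0.   0.91 2.02]
[0.15 1.17 0.47]
```

```bash
python3 -m jog '[{"tx":0,"ty":0,"tz":0,"rx":0,"ry":0,"rz":0,"fingers":30},{"tx":0,"ty":0,"tz":0,"rx":0,"ry":0,"rz":0,"fingers":45},{"tx":0,"ty":0,"tz":0,"rx":0,"ry":0,"rz":0,"fingers":45},{"tx":0,"ty":0,"tz":0,"rx":0,"ry":0,"rz":0,"fingers":45},{"tx":-30,"ty":0,"tz":0,"rx":0,"ry":0,"rz":0,"fingers":45},{"tx":-80,"ty":0,"tz":0,"rx":0,"ry":0,"rz":0,"fingers":45},{"tx":-130,"ty":0,"tz":0,"rx":0,"ry":0,"rz":0,"fingers":45},{"tx":-180,"ty":0,"tz":0,"rx":0,"ry":0,"rz":0,"fingers":45},{"tx":-180,"ty":0,"tz":0,"rx":0,"ry":0,"rz":0,"fingers":45}]' 15
python3 - <<'E'
from m import *
show(); go([200,480,300])
E
```

```text
time: 58.42
eef_pos: [514.2, 385.9, 259.8]
eef_rot: [2.011, 1.563, 0.634]
force: [1.4, 0.1, -0.4]
finger_gap: 44.8
t 58.42 pos [514.2 385.9 259.8] jaw -1.377 x [ 0.006  0.005 -1.   ] F [ 1.4  0.1 -0.4] gap 44.8 q [ 0.64  0.34  1.55 -0.    1.24  2.02]
 t [ -41.7 -289.9 -153. ] r [0. 0. 0.]
```

```bash
python3 -m jog '[{"tx":-10,"ty":-40,"tz":-20,"rx":0,"ry":0,"rz":0,"fingers":45},{"tx":-20,"ty":-85,"tz":-45,"rx":0,"ry":0,"rz":0,"fingers":45},{"tx":-30,"ty":-130,"tz":-70,"rx":0,"ry":0,"rz":0,"fingers":45},{"tx":-40,"ty":-175,"tz":-92,"rx":0,"ry":0,"rz":0,"fingers":45},{"tx":-40,"ty":-220,"tz":-115,"rx":0,"ry":0,"rz":0,"fingers":45},{"tx":-40,"ty":-260,"tz":-137,"rx":0,"ry":0,"rz":0,"fingers":45},{"tx":-40,"ty":-290,"tz":-153,"rx":0,"ry":0,"rz":0,"fingers":45},{"tx":-40,"ty":-290,"tz":-153,"rx":0,"ry":0,"rz":0,"fingers":45}]' 15
python3 - <<'E'
from m import *
show()
p,d=grab("top","30"); crop(p,'top30c',110,120,350,270,3); crop(p,'top30k',115,175,170,230,12)
ps,ds=grab("side","30"); crop(ps,'side30c',170,110,370,300,4)
W=cloud("top",d)
m=np.zeros((384,512),bool); m[188:210,130:156]=np.nan_to_num(W[188:210,130:156,2])>85
v,u=np.nonzero(m); P=ray("top",np.c_[u,v],93.)[:,:2]; c=P.mean(0); w,V=np.linalg.eigh(np.cov((P-c).T)); dd=V[:,1]; print("bar",c,np.arctan2(dd[1],dd[0]))
print("load",panfit("top",p,(210,262,160,215),(576,-14),lambda D:(D[:,0]>0)&(abs(D[:,1])>30)))
print("done",panfit("top",p,(258,310,160,215),(588,-207),lambda D:D[:,0]>-20))
b=red(p)>0; b[:158]=0;b[182:]=0; b[:,:230]=0;b[:,255:]=0; v,u=np.nonzero(b&(np.nan_to_num(W[...,2])>250)); k=v<=v.min()+3; print("peg",ray("top",[(u[k].mean(),v[k].mean())],320))
E
```

```text
time: 59.42
eef_pos: [196.3, 478.7, 294.0]
eef_rot: [-0.761, 1.569, -2.135]
force: [0.1, -0.3, -0.2]
finger_gap: 45.2
t 59.42 pos [196.3 478.7 294. ] jaw -1.374 x [-0.001 -0.001 -1.   ] F [ 0.1 -0.3 -0.2] gap 45.2 q [1.18 0.11 1.76 0.   1.27 2.55]
bar [513.01147533 380.52480051] -2.7867438492124537
load (array([574.49956232, -14.50749682]), np.int64(46), np.float64(1.839869788871809))
done (array([ 589.82681161, -210.7238155 ]), np.int64(68), np.float64(1.0950194144756438))
peg [[574.88754299 -14.482256   320.        ]]
```

View pics/top30c.png

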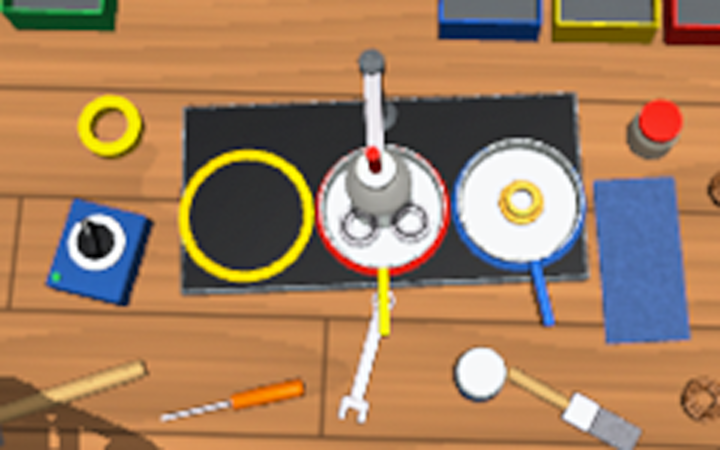

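View pics/top30k.png

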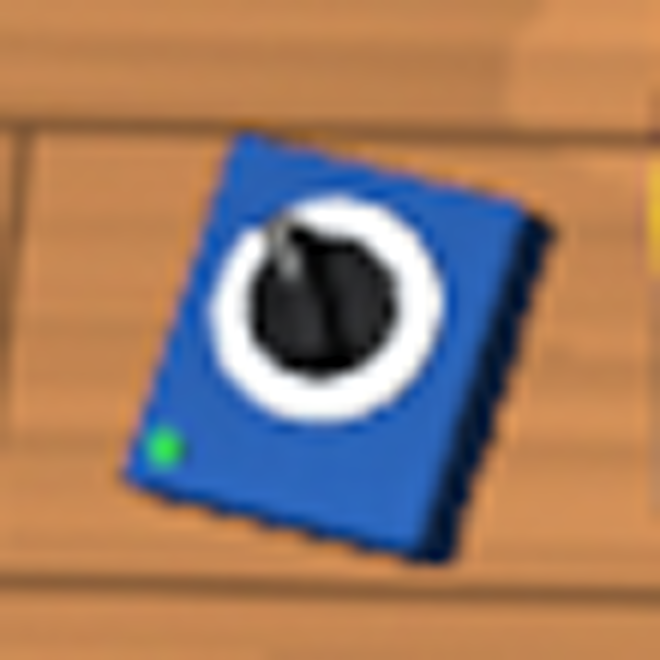

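View pics/side30c.png

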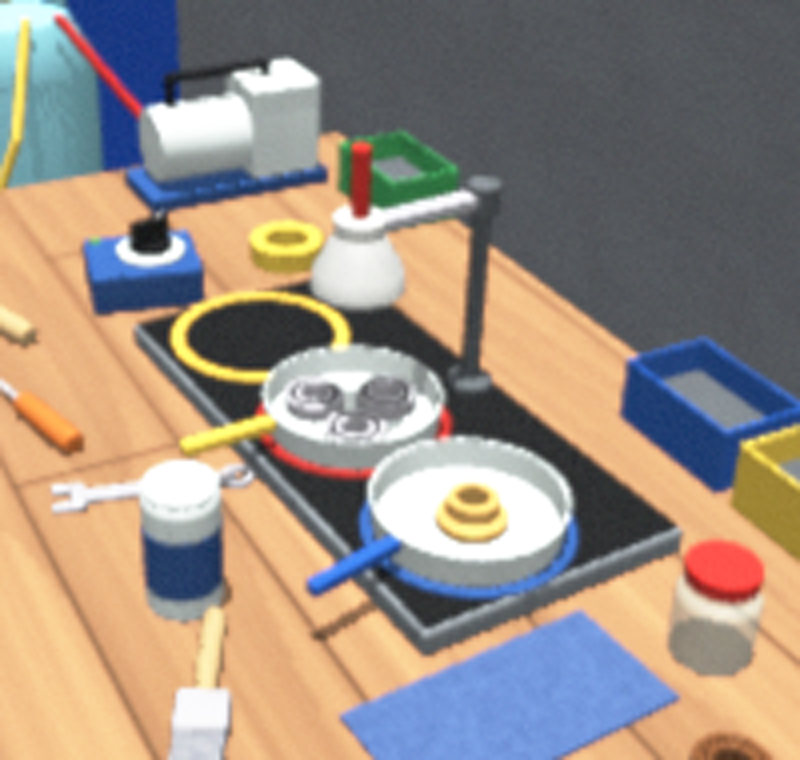

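The final pictures show everything in place. The top view has the lamp straight over the loaded pan on red, the blue-handled pan with its hub on blue, an empty mat, and the other tools and jars where they were. The knob's mark has turned about 2.2 rad clockwise, and the arm is well clear, so I'm handing in.

```bash
python3 -c "
from rig import manip
print(manip.sign_off())"
```

```text
the job is handed in; nothing more can be done
None
```

The batch change is done in the order asked and handed in after about 59.5 s of the 210 s. `sign_off` reported no verdict, so the results below are my own last measurements.

- **Lamp:** I swung it against the +1.3 stop first, where force was felt at the stop. After the loaded pan was on red, I swung it back. The last check puts the peg at about 0.01 rad, within about 1–2 mm of the red ring's centre.
- **Blue-handled pan with hub:** I slid it from red to blue. The last fit puts it about 3.5 mm from the ring centre.
- **Bearings:** All three lie flat in the yellow-handled pan, seen from the top while it stood on yellow. That pan was about 5 mm off the yellow ring's centre from the start, and I loaded it there without moving it. In the last top view the lamp hides one bearing, but the side view shows all three in the pan.
- **Yellow-handled pan:** I slid it onto red. The last fit puts it about 1.6 mm from the ring centre. The grip opened about 2 mm during the slide and the pan turned about 0.1 rad, so I measured again and corrected the position before releasing.
- **Thermostat:** I turned it about 2.2 rad clockwise, until the torque rose to about 0.47 N m and the fingers began to slip on the bar. I took this as the end stop. The bar did not visibly spring back after release.
- **Disagreements:** My first estimate of the knob's position was about 4 mm off, which gave about 11 N of side force until I shifted the grip. I saw no knocks to pans or bearings, and the other tools and jars look unmoved.

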